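# Load a recorder's battery carrier and show its connector to the inspection camera

### The job

Take the thick and the slim battery cell out of the charger and drop each, button end up, fully home into the bore it fits in the white battery carrier, while the carrier sits in its cradle. Then lift the loaded carrier out by its tab and hold it upright and still in front of the inspection camera, the black connector on its front centred on the lens at lens height, square to it and 100 mm away; finish while still holding it there, with both cells still in it. Leave the test plug, the camera and the other things on the bench alone.

Things in the scene. Friction and masses are not known exactly. Their poses are not given: they have to be found in the camera images.
- thick_cell: Thick battery cell, upright cylinder 26 mm across, 65 mm tall (the last 1.5 mm is a 9 mm wide button at its upper end), grey sleeve with bare metal ends, about 90 g. Origin at the centre of its underside, z up along its axis. Stands loosely in one of the three charger wells, its underside 15 mm above the bench.
- slim_cell: Slim battery cell, as the thick one but 18.5 mm across, 65 mm tall, about 50 g. Origin at the centre of its underside, z up. Stands loosely in another charger well.
- test_plug: Not to be taken: grey plug 26 mm across and 30 mm tall with a 10 mm metal stem on top (46 mm tall in all), in the remaining charger well. Origin at the centre of its underside.
- charger: Fixed black charger block 60 mm (x) by 170 mm (y) by 25 mm high; origin at the centre of its underside. Three round wells 30 mm across, 10 mm deep, at y = -55, 0 and +55 mm. Which well holds the thick cell, the slim cell and the plug changes. Free space on its +x and -x sides for the fingers.
- cradle: Fixed aluminium cradle, base 80 mm (x) by 164 mm (y) by 8 mm thick with 10 mm high lips (top 18 mm above the bench) that keep the carrier from sliding, about 3 mm play. Origin at the centre of its underside. The carrier lifts straight up out of it.
- carrier: White loose battery carrier, about 200 g, in the cradle on its 8 mm base. Block 46 (x) by 130 (y) by 42 mm high; origin: centre of its underside, z up. Front = +x side (points away from the robot at the start), with a black connector 6 mm proud. Wide bore at y = +42 mm, narrow bore at y = -42 mm. In the middle an upright lifting tab 12 mm thick (x), 30 mm wide (y), from 42 to 89 mm height.
- wide_bore (a point): Centre of the floor of the carrier's wide bore (29 mm across, for the thick cell), 36 mm below the mouth (a seated cell stands out 29 mm); axes as the carrier's.
- narrow_bore (a point): Centre of the floor of the carrier's narrow bore (21.5 mm across, for the slim cell), 36 mm below the mouth (a seated cell stands out 29 mm); axes as the carrier's.
- tab (a point): Centre of the top edge of the carrier's tab, 89 mm above the carrier's underside; axes as the carrier's.
- connector (a point): Centre of the outer face of the black connector (34 mm wide, 16 mm high) on the carrier's front, 29 mm ahead (+x) of the carrier's origin and 26 mm above its underside; axes as the carrier's, +x out of the front.
- lens (a point): Centre of the front glass of the inspection camera: a grey box with a black lens barrel 38 mm across, on a steel post. It looks level along its own -x axis, roughly towards the robot; +x points back into the camera, z up. Its height on the post (170 to 230 mm), place and heading vary; it must not be knocked.
- view_point (a point): The point in the air 100 mm in front of the lens on its axis, where the connector's face is to be; axes as the lens's.
- screwdriver: Bystander: screwdriver lying on the bench. Origin at the underside of it, on its axis.
- multimeter: Bystander: black multimeter lying flat, 140 by 75 by 42 mm. Origin at the centre of its underside.
- limb_clamp: Bystander: grey plastic limb electrode clamp, 75 by 24 by about 27 mm, lying between charger and cradle. Origin at the centre of its underside.
- marker: Bystander: grey marker pen 14 mm across, 130 mm long, lying. Origin at the middle of its underside.
- tape_roll: Bystander: white roll of tape lying flat, 80 mm across, 19 mm high. Origin at the centre of its underside.
- spray_bottle: Bystander: white bottle 60 mm across, 160 mm tall. Origin at the centre of its underside.
- mug: Bystander: white mug 80 mm across, 90 mm tall. Origin at the centre of its underside.
- camera_stand: The camera's fixed stand: dark base plate 110 by 110 by 12 mm with a 16 mm post, 295 mm tall, behind the camera head. Its origin on the bench lies 40 mm behind (+x of) the lens front; axes as the lens's.

How it is judged:
By the outcome, as a careful person would: the job done as asked, in the order asked, and still so for the second after the job is handed in, while the arm keeps its last pose, push and grip.
It also fails if it takes over 69 s, if anything falls off the work surface, if the arm or the gripper's body presses on something with over 40 N, if the wrist force passes 120 N, or if a joint passes its speed limit or range.

### The arm

A 6-joint arm with a two-finger parallel gripper is mounted at the origin on the work surface. World frame = base frame: x ahead of the robot, y to its left, z up, the work surface at z = 0. Lengths are in m, angles in rad, forces in N, time in s.
With the tool pointing down it reaches from about 0.35 to 0.775 m from the base axis. Payload 5.5 kg.
Tool frame: the origin (TCP) lies at the very end of the fingers, on their centre line; the grasp point (between the pads) lies 19 mm behind it; x points along the fingers, y is the direction in which the jaws open and shut, and the axes are right-handed (so a half turn about x gives the same grasp; the last joint's range is limited). The gripper opens to 85 mm and grips with 20 to 120 N. Pads are 22 mm wide; open, the fingers measure 114 mm over their backs; the gripper's body (76 mm by 85 mm) begins 54 mm behind the grasp point. The pads swing forward as they close: fully open they stand 13 mm farther back than shut.
Start: joints at [-0.14, 0.313, 0.046, 1.304, 0, 1.431], TCP at [0.575, -0, 0.231] pointing down, gripper open.
Joint ranges: [-2.76, 2.76], [-0.86, 1.69], [-1.03, 1.26], [-2.2, 2.34], [-1.47, 1.5], [-3.14, 3.14]. Speed limits (rad/s): [2.57, 2.57, 3.14, 3.14, 3.14, 3.14].

### API

Orientations are given as a unit quaternion [w, x, y, z].
In Python, from workcell import env gives the robot as it stands.
- The arm moves only by the tool drive_tool, never from a script. Its argument "plan" is a list that holds one entry, the list of rows, each a list of 7 numbers: the shift along the tool's x, y, z in cm, then the turn, a rotation vector about the tool's x, y, z in degrees, then the opening, from 0 (shut) to 1 (fully open). In form: [[[tx, ty, tz, wx, wy, wz, fingers], ...]]. A call has exactly 5 rows; each row shifts and turns the commanded pose from where the row before left it, along the tool's axes as they then stand; what a row does not reach is not made up. A row lasts 1/12 s, in which the tool goes at most 41.7 mm and 7.16 degrees, less where a joint would pass 70% of its speed; a pose out of reach is approached as far as the arm can. A call with a gripper value outside its range is refused whole. The fingers move at their own pace and stop on an object; "squeeze" is the grip in N (left out, the last holds). Time passes only in rows, so rows that do not move let the fingers close, or fill a call up. It gives the time, the measured TCP pose, the force and the opening at its end, in the units of the state.
- env.get_state(): the state, without advancing time (a new reading comes with each control period).
- env.read_camera(name): name is "scene" or "side" or "wrist"; returns the picture (480x640x3 uint8, red, green, blue); there is no depth.
- env.camera_model(name): a dict with "camera_matrix" (3x3 intrinsics, pixels), "k1" (the pictures are not rectified: a ray, as slopes to the right and down, at radius r is drawn at 1 + k1 r^2 times it, then the intrinsics apply), "camera_from_world" (4x4, takes a point from world to camera coordinates); the wrist camera has in their place "T_tool_cam" (4x4, takes a point from camera to tool coordinates, whose origin is the TCP and whose axes are the tool frame's). Camera axes: x right, y down, z forward; pixel columns grow to the right and rows downward; lengths in m; the calibration is good to about 2 mm. A picture is of the moment at which its call begins: read the wrist's pose just before it. camera_model takes no time and is no camera call.
- env.hand_in(): hands the job in, once; it reports no verdict.
The state is a dict: "clock": time; "joint_pos": joint angles; "qvel": joint speeds; "tau": joint torques, N m; "tcp_pos": TCP position; "orientation": TCP orientation; "wrist_force": force on the tool from outside, world axes, zero at the start; "ft_torque": the same for the moment, N m; "finger_gap": finger opening in m.
Only numpy, scipy, OpenCV 4.12 (cv2) and the standard library are available. Lean on these libraries where they do the work, as an engineer would, in place of code of your own. Each camera call takes 0.05 s, during which the arm holds its last target.

## Working session

There is one attempt and no reset: what is moved stays moved. The work goes in short steps, Python scripts to look and compute and a tool call to move; the robot and the scene stay as the last step left them, time stands still between calls to the robot, and variables do not carry over. Pictures are saved under pics/ and viewed, and the job is handed in when it is done.

Besides the shell and the picture viewer there is one more tool, called after ">>>" by a JSON object that holds its "name" and its "arguments", one argument or row to a line. drive_tool: Moves the arm, as the interface text tells. Its arguments: {"type":"object","properties":{"plan":{"type":"array","items":{"type":"array","items":{"type":"array","items":{"type":"number"}}}},"squeeze":{"type":"number"}},"required":["plan"]}

```bash
ls; mkdir -p pics; python3 - <<'E'
from workcell import env
import cv2
print(env.get_state())
for n in ("scene","side","wrist"):
    m=env.camera_model(n); print(n,{k:(v.tolist() if hasattr(v,'tolist') else v) for k,v in m.items()})
    cv2.imwrite(f"pics/{n}0.png",env.read_camera(n)[:,:,::-1])
E
```

```text
pics
{'clock': 0.0, 'joint_pos': array([-1.39570932e-01,  3.13995204e-01,  4.49699135e-02,  1.30359454e+00,
       -7.76686257e-07,  1.43123217e+00]), 'qvel': array([-0.00084224,  0.0019436 , -0.00170164, -0.00073496,  0.00067032,
       -0.00227875]), 'tau': array([-2.90074182e-03, -4.80629075e+01,  2.98531097e+01,  1.95313990e-02,
       -3.83516899e-04, -4.27451073e-05]), 'tcp_pos': array([5.74486878e-01, 7.89360681e-05, 2.30408119e-01]), 'orientation': array([ 0.4994834 ,  0.49961324,  0.5005128 , -0.50038973]), 'wrist_force': array([ 0.3517034 , -1.06671423,  0.27732708]), 'ft_torque': array([ 0.07066665, -0.01988721,  0.01909207]), 'finger_gap': 0.08527227547831114}
scene {'camera_matrix': [[456.47962672365514, 0.0, 323.43351556578193], [0.0, 456.47962672365514, 232.39399619322563], [0.0, 0.0, 1.0]], 'k1': -0.01657436916204607, 'camera_from_world': [[0.41715340886399305, 0.9087780845586333, -0.010267740700466339, -0.24409243601433422], [0.778546675697098, -0.3631567119683234, -0.5118420423464197, -0.36232515334103665], [-0.46887962979228276, 0.20552273737544938, -0.859018217028
[... 286 characters left out ...]
78327716631, 0.4778107274785549], [-0.32890688156869374, 0.45790340176939576, -0.8259205397038948, 0.2765850325603959], [0.48168833738925787, -0.6709106450251491, -0.5637865305371448, 0.8735467686097514], [0.0, 0.0, 0.0, 1.0]]}
wrist {'camera_matrix': [[332.7730996893525, 0.0, 316.7246853916912], [0.0, 332.7730996893525, 240.78804965006879], [0.0, 0.0, 1.0]], 'k1': 0.01594439019233397, 'T_tool_cam': [[0.00018813007420489044, -0.26391063857029007, 0.9645471162449746, -0.14275560456145336], [0.9999999413744961, 0.00032561467409640327, -0.00010595323430633529, -0.00010099306378541506], [-0.0002861085091823336, 0.9645470796309041, 0.2639106843563089, -0.06576512245147248], [0.0, 0.0, 0.0, 1.0]]}
```

View pics/scene0.png

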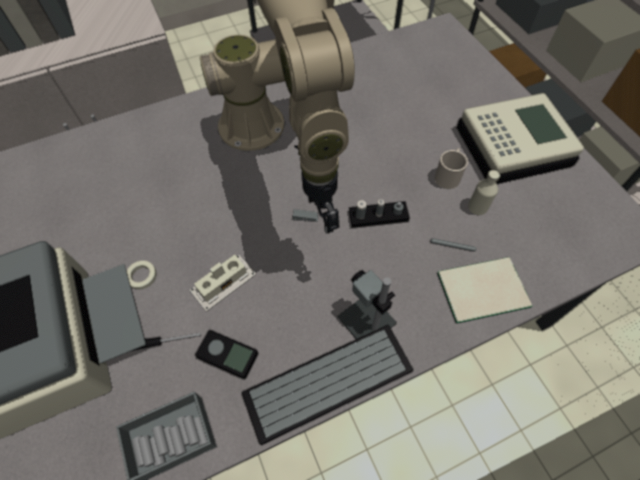

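View pics/side0.png

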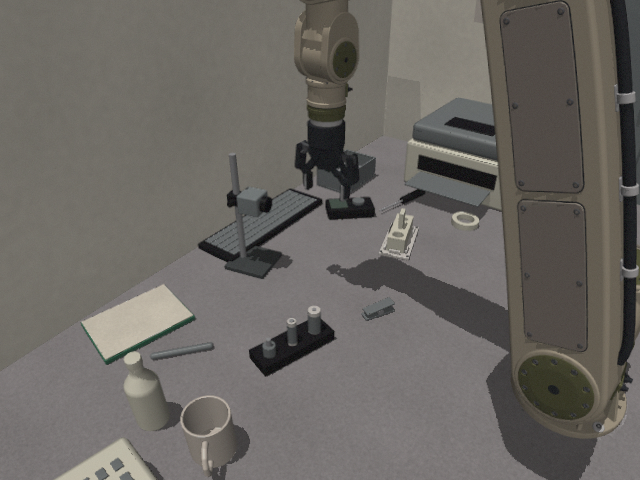

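View pics/wrist0.png

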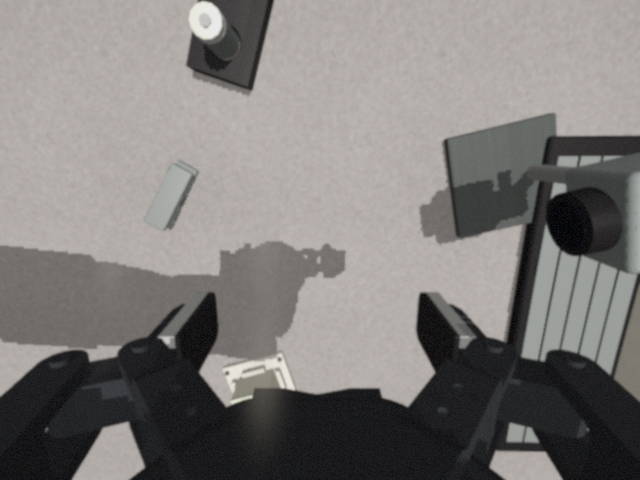

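```bash
cat > h.py <<'E'
import numpy as np, cv2
from scipy.spatial.transform import Rotation as Rn
from workcell import env
def q2R(q): return Rn.from_quat([q[1],q[2],q[3],q[0]]).as_matrix()
def Ttool(s):
    T=np.eye(4);T[:3,:3]=q2R(s['orientation']);T[:3,3]=s['tcp_pos'];return T
def cam(name,s=None):
    m=env.camera_model(name)
    if name=='wrist': T=Ttool(s)@np.array(m['T_tool_cam'])
    else: T=np.linalg.inv(np.array(m['camera_from_world']))
    return np.array(m['camera_matrix']),m['k1'],T
def und(K,k1,uv):
    p=(np.asarray(uv,float).reshape(-1,2)-[K[0,2],K[1,2]])/[K[0,0],K[1,1]]
    rd=np.linalg.norm(p,axis=1,keepdims=True);r=rd.copy()
    for _ in range(20): r=rd/(1+k1*r**2)
    return p*(r/np.maximum(rd,1e-9))
def rays(c,uv):
    K,k1,T=c;x=und(K,k1,uv);d=np.c_[x,np.ones(len(x))]@T[:3,:3].T
    return T[:3,3],d/np.linalg.norm(d,axis=1,keepdims=True)
def onz(c,uv,z):
    o,d=rays(c,uv);return o+d*((z-o[2])/d[:,2])[:,None]
def proj(c,P):
    K,k1,T=c;P=np.asarray(P,float).reshape(-1,3);p=(P-T[:3,3])@T[:3,:3];x=p[:,:2]/p[:,2:]
    x=x*(1+k1*(x**2).sum(1,keepdims=True));return x*[K[0,0],K[1,1]]+[K[0,2],K[1,2]]
def tri(*prs):
    A=np.zeros((3,3));b=np.zeros(3)
    for o,d in prs:
        d=np.ravel(d);M=np.eye(3)-np.outer(d,d);A+=M;b+=M@o
    return np.linalg.solve(A,b)
def crop(img,x0,y0,w,h,f,name):
    c=cv2.resize(img[y0:y0+h,x0:x0+w],None,fx=f,fy=f,interpolation=cv2.INTER_CUBIC);cv2.imwrite(name,c)
E
python3 - <<'E'
from h import *
s=cv2.imread('pics/scene0.png');d=cv2.imread('pics/side0.png')
crop(s,180,180,250,150,3,'pics/a.png');crop(d,210,120,220,260,2.3,'pics/b.png')
c=cam('scene')
for n,uv,z in (('thick',(361,204),.08),('slim',(380,203),.08),('plug',(399,206),.061),('carrier',(224,280),.05)):print(n,onz(c,uv,z).round(3))
E
```

```text
thick [[0.491 0.16  0.08 ]]
slim [[0.51  0.209 0.08 ]]
plug [[0.531 0.261 0.061]]
carrier [[ 0.536 -0.263  0.05 ]]
```

View pics/a.png

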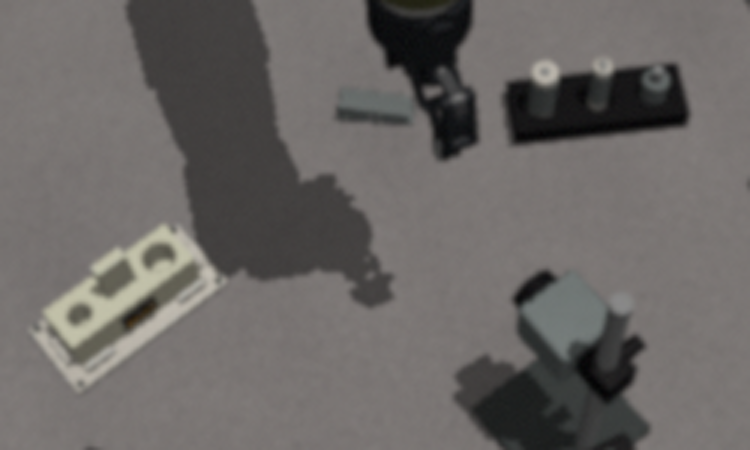

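View pics/b.png

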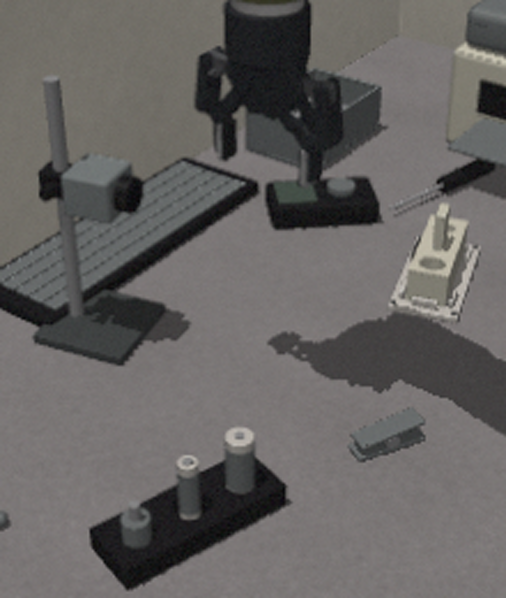

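```bash
cat >> h.py <<'E'
def Rdown(yaw):
    # tool x down, tool y = (cos yaw, sin yaw, 0)
    x=np.array([0,0,-1.]);y=np.array([np.cos(yaw),np.sin(yaw),0]);return np.c_[x,y,np.cross(x,y)]
def plan(pos,R,n,cur=None):
    s=env.get_state();T=Ttool(s) if cur is None else cur
    p0,R0=T[:3,3].copy(),T[:3,:3];w=Rn.from_matrix(R0.T@R).as_rotvec()
    dp=(np.asarray(pos)-p0)/n
    print('from',p0.round(4),'dist mm/row',np.linalg.norm(dp)*1e3,'deg/row',np.degrees(np.linalg.norm(w))/n)
    for i in range(n):
        Ri=R0@Rn.from_rotvec(w*i/n).as_matrix()
        print(np.r_[Ri.T@dp*100,np.degrees(w)/n].round(2).tolist())
E
python3 - <<'E'
from h import *
plan([.50,.175,.25],Rdown(np.radians(-20)),10)
c=cam('scene')
print(onz(c,[(206.7,284.3),(232,264.5)],.05))
E
```

```text
from [0.5746 0.     0.2306] dist mm/row 19.1187004070258 deg/row 1.9998445406752179
[-0.19, -0.75, -1.75, 2.0, 0.0, 0.01]
[-0.19, -0.81, -1.72, 2.0, 0.0, 0.01]
[-0.19, -0.87, -1.69, 2.0, 0.0, 0.01]
[-0.19, -0.93, -1.66, 2.0, 0.0, 0.01]
[-0.19, -0.98, -1.63, 2.0, 0.0, 0.01]
[-0.19, -1.04, -1.59, 2.0, 0.0, 0.01]
[-0.19, -1.09, -1.56, 2.0, 0.0, 0.01]
[-0.19, -1.15, -1.52, 2.0, 0.0, 0.01]
[-0.19, -1.2, -1.48, 2.0, 0.0, 0.01]
[-0.19, -1.25, -1.43, 2.0, 0.0, 0.01]
[[ 0.52827673 -0.30769239  0.05      ]
 [ 0.50130357 -0.22905396  0.05      ]]
```

>>> {"name": "drive_tool", "arguments": {
  "plan": [
    [[-0.2,-0.75,-1.75,2,0,0,1],[-0.2,-0.8,-1.7,2,0,0,1],[-0.2,-0.85,-1.7,2,0,0,1],[-0.2,-0.95,-1.65,2,0,0,1],[-0.2,-1,-1.65,2,0,0,1]]
  ]
}}

```text
clock: 0.57
tcp_pos: [0.5369, 0.0881, 0.241]
orientation: [-0.454, -0.542, -0.454, 0.542]
wrist_force: [-0.7, 1.5, -0.7]
finger_gap: 0.0859
```

>>> {"name": "drive_tool", "arguments": {
  "plan": [
    [[-0.2,-1.05,-1.6,2,0,0,1],[-0.2,-1.1,-1.55,2,0,0,1],[-0.2,-1.15,-1.5,2,0,0,1],[-0.2,-1.2,-1.5,2,0,0,1],[-0.2,-1.25,-1.45,2,0,0,1]]
  ]
}}

```text
clock: 0.98
tcp_pos: [0.4994, 0.1759, 0.2511]
orientation: [-0.405, -0.579, -0.405, 0.58]
wrist_force: [0.8, 0.2, 0.1]
finger_gap: 0.0853
```

>>> {"name": "drive_tool", "arguments": {
  "plan": [
    [[0,0,0,0,0,0,1],[0,0,0,0,0,0,1],[0,0,0,0,0,0,0.6],[0,0,0,0,0,0,0.6],[0,0,0,0,0,0,0.6]]
  ]
}}

```text
clock: 1.4
tcp_pos: [0.5004, 0.1744, 0.251]
orientation: [-0.405, -0.579, -0.405, 0.58]
wrist_force: [0.5, -0.1, -0.2]
finger_gap: 0.0522
```

```bash
python3 - <<'E'
from h import *
s=env.get_state();im=env.read_camera('wrist')[:,:,::-1];cv2.imwrite('pics/w1.png',im)
import pickle;pickle.dump(s,open('s1.pkl','wb'))
print(s['clock'],s['tcp_pos'],s['finger_gap'])
E
```

```text
1.4 [0.50039486 0.17437348 0.25104477] 0.052201363996884464
```

View pics/w1.png

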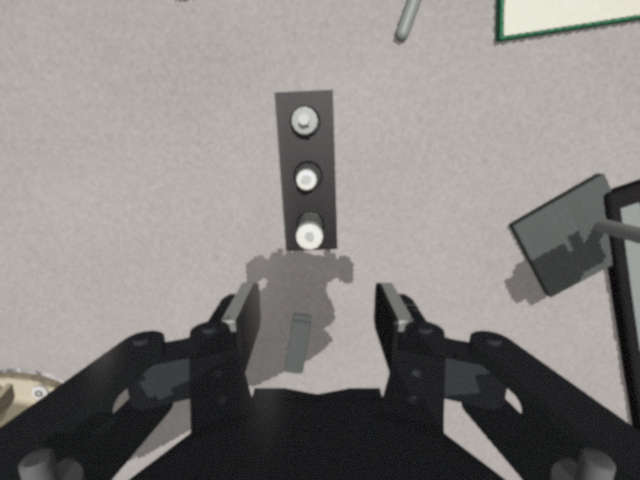

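```bash
python3 - <<'E'
from h import *
import pickle
s=pickle.load(open('s1.pkl','rb'));im=cv2.imread('pics/w1.png');c=cam('wrist',s)
g=im.max(2)
m=(g>175).astype(np.uint8)
roi=np.zeros_like(m);roi[85:252,272:340]=1
n,l,st,ce=cv2.connectedComponentsWithStats(m*roi)
for i in range(1,n):
    if st[i,4]>60: print(st[i],ce[i].round(1),onz(c,ce[i],.0785).round(4), (st[i,0]+st[i,2]/2-.5,st[i,1]+st[i,3]/2-.5))
b=((g<110).astype(np.uint8));b[:, :260]=0;b[:,345:]=0;b[:85]=0;b[248:]=0
cs,_=cv2.findContours(b,cv2.RETR_EXTERNAL,cv2.CHAIN_APPROX_SIMPLE)
k=max(cs,key=cv2.contourArea);r=cv2.minAreaRect(cv2.convexHull(k));print(r)
bp=cv2.boxPoints(r);P=onz(c,bp,.025);print(P.round(4));
for i in range(4): e=P[(i+1)%4]-P[i];print(np.linalg.norm(e),np.degrees(np.arctan2(e[1],e[0])))
crop(im,260,80,90,180,3,'pics/c.png')
E
```

```text
[ 272   85   68  167 1925] [298.4 162. ] [[0.5035 0.2316 0.0785]] (np.float64(305.5), np.float64(168.0))
[293 107  24  26 407] [304.4 118.8] [[0.5219 0.2646 0.0785]] (np.float64(304.5), np.float64(119.5))
[297 170  19  20 305] [306.  179.3] [[0.5045 0.2144 0.0785]] (np.float64(306.0), np.float64(179.5))
[296 224  27  26 535] [309. 236.] [[0.4881 0.1621 0.0785]] (np.float64(309.0), np.float64(236.5))
((306.30352783203125, 169.89218139648438), (156.38438415527344, 55.34369659423828), 87.79740142822266)
[[0.5027 0.3028 0.025 ]
 [0.5565 0.2854 0.025 ]
 [0.5079 0.1263 0.025 ]
 [0.4469 0.1458 0.025 ]]
0.05649165802856029 -17.993841035522337
0.16632099563678776 -106.98688724387456
0.06398597815474664 162.26170536938392
0.16664339238550802 70.4344173065187
```

View pics/c.png

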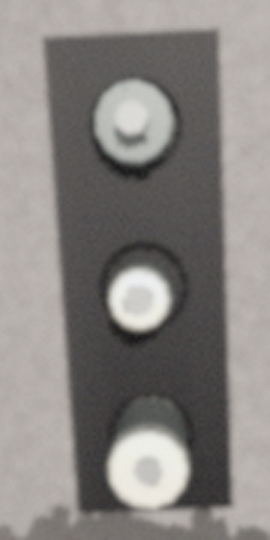

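```bash
python3 - <<'E'
from h import *
plan([.4881,.1621,.12],Rdown(np.radians(-19)),5)
E
```

```text
from [0.5003 0.1744 0.2511] dist mm/row 26.441514397473927 deg/row 0.21278205577393386
[2.62, -0.14, 0.31, -0.21, 0.0, 0.0]
[2.62, -0.15, 0.31, -0.21, 0.0, 0.0]
[2.62, -0.15, 0.31, -0.21, 0.0, 0.0]
[2.62, -0.15, 0.31, -0.21, 0.0, 0.0]
[2.62, -0.15, 0.31, -0.21, 0.0, 0.0]
```

>>> {"name": "drive_tool", "arguments": {
  "plan": [
    [[2.6,-0.15,0.31,-0.2,0,0,0.6],[2.6,-0.15,0.31,-0.2,0,0,0.6],[2.6,-0.15,0.31,-0.2,0,0,0.6],[2.6,-0.15,0.31,-0.2,0,0,0.6],[2.6,-0.15,0.31,-0.2,0,0,0.6]]
  ]
}}

```text
clock: 1.87
tcp_pos: [0.4879, 0.1624, 0.1202]
orientation: [0.411, 0.576, 0.41, -0.576]
wrist_force: [0.1, -0.4, 0.4]
finger_gap: 0.0512
```

>>> {"name": "drive_tool", "arguments": {
  "plan": [
    [[1.5,0,0,0,0,0,0.6],[1.5,0,0,0,0,0,0.6],[1.5,0,0,0,0,0,0.6],[1.5,0,0,0,0,0,0.6],[1.4,0,0,0,0,0,0.6]]
  ]
}}

```text
clock: 2.28
tcp_pos: [0.4879, 0.1624, 0.0464]
orientation: [-0.41, -0.576, -0.41, 0.576]
wrist_force: [0.2, 0.9, -0.4]
finger_gap: 0.0513
```

```bash
python3 - <<'E'
from h import *
s=env.get_state();im=env.read_camera('wrist')[:,:,::-1];cv2.imwrite('pics/w2.png',im)
print(s['clock'],s['tcp_pos'],s['finger_gap'])
E
```

```text
2.2833 [0.48793706 0.16243565 0.04639569] 0.051260682341950345
```

View pics/w2.png

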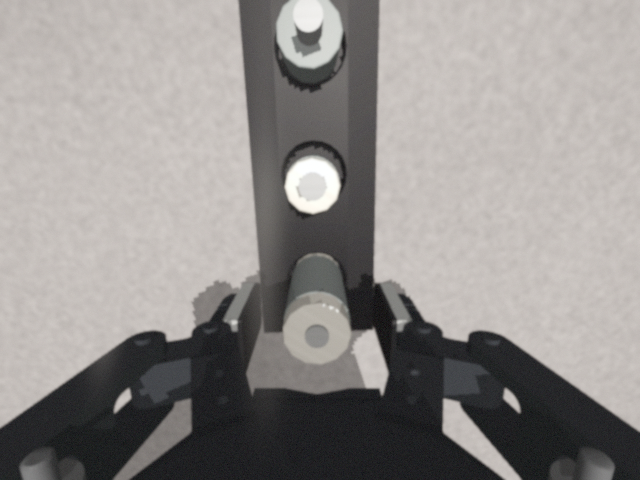

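```bash
python3 - <<'E'
from h import *
s=env.get_state();c=cam('wrist',s)
print(onz(c,[(316.5,328),(313,185.5)],.0785),proj(c,[*s['tcp_pos'][:2],.0785]))
E
```

```text
[[0.48758355 0.16531955 0.0785    ]
 [0.50325114 0.21413573 0.0785    ]] [[315.74404998 336.54368814]]
```

>>> {"name": "drive_tool", "arguments": {
  "plan": [
    [[0,0,0,0,0,0,0.2],[0,0,0,0,0,0,0.2],[0,0,0,0,0,0,0.2],[0,0,0,0,0,0,0.2],[0,0,0,0,0,0,0.2]]
  ],
  "squeeze": 45
}}

```text
clock: 2.75
tcp_pos: [0.4885, 0.1632, 0.0481]
orientation: [0.411, 0.576, 0.41, -0.575]
wrist_force: [-0.2, 0.5, 0.2]
finger_gap: 0.0247
```

>>> {"name": "drive_tool", "arguments": {
  "plan": [
    [[-1,0,0,0,0,0,0.2],[-2,0,0,0,0,0,0.2],[-3,0,0,0,0,0,0.2],[-3,0,0,0,0,0,0.2],[-3,0,0,0,0,0,0.2]]
  ]
}}

```text
clock: 3.17
tcp_pos: [0.4875, 0.1631, 0.1695]
orientation: [0.411, 0.576, 0.411, -0.576]
wrist_force: [0.4, -0.3, -0.7]
finger_gap: 0.0246
```

```bash
python3 - <<'E'
from h import *
s=env.get_state();im=env.read_camera('wrist')[:,:,::-1];cv2.imwrite('pics/w3.png',im)
print(s['clock'],s['tcp_pos'],s['finger_gap'])
# cradle: target hover. tool y = carrier x: yaw 19deg
plan([.515,-.268,.25],Rdown(np.radians(19)),20)
E
```

```text
3.1667 [0.48745792 0.16310474 0.16952376] 0.0246114915832173
from [0.4908 0.1637 0.1759] dist mm/row 21.935747173602902 deg/row 1.8993850458358499
[-0.37, 0.82, 2.0, -1.9, -0.0, -0.03]
[-0.37, 0.75, 2.03, -1.9, -0.0, -0.03]
[-0.37, 0.69, 2.05, -1.9, -0.0, -0.03]
[-0.37, 0.62, 2.07, -1.9, -0.0, -0.03]
[-0.37, 0.55, 2.09, -1.9, -0.0, -0.03]
[-0.37, 0.48, 2.11, -1.9, -0.0, -0.03]
[-0.37, 0.41, 2.12, -1.9, -0.0, -0.03]
[-0.37, 0.34, 2.14, -1.9, -0.0, -0.03]
[-0.37, 0.27, 2.15, -1.9, -0.0, -0.03]
[-0.37, 0.19, 2.15, -1.9, -0.0, -0.03]
[-0.37, 0.12, 2.16, -1.9, -0.0, -0.03]
[-0.37, 0.05, 2.16, -1.9, -0.0, -0.03]
[-0.37, -0.02, 2.16, -1.9, -0.0, -0.03]
[-0.37, -0.09, 2.16, -1.9, -0.0, -0.03]
[-0.37, -0.16, 2.16, -1.9, -0.0, -0.03]
[-0.37, -0.24, 2.15, -1.9, -0.0, -0.03]
[-0.37, -0.31, 2.14, -1.9, -0.0, -0.03]
[-0.37, -0.38, 2.13, -1.9, -0.0, -0.03]
[-0.37, -0.45, 2.11, -1.9, -0.0, -0.03]
[-0.37, -0.52, 2.1, -1.9, -0.0, -0.03]
```

View pics/w3.png

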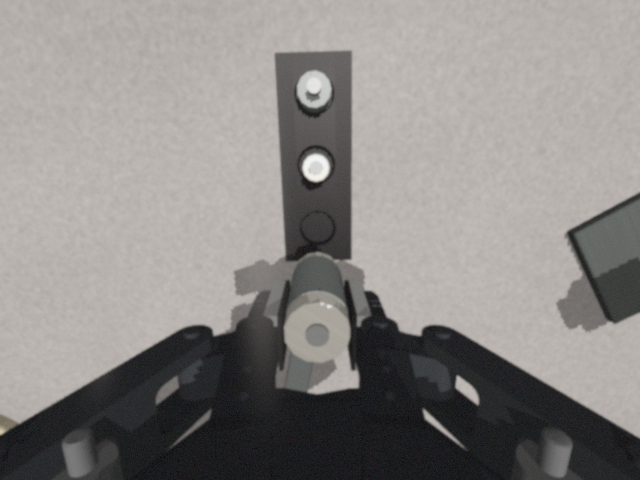

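```bash
python3 - <<'E'
from h import *
s=env.get_state();print(s['tcp_pos'])
plan([.544,-.353,.19],Rdown(np.radians(19)),20)
E
```

```text
[0.4908005  0.16373355 0.17589651]
from [0.4908 0.1637 0.1759] dist mm/row 25.982814350506658 deg/row 1.8993850458358499
[-0.07, 1.09, 2.36, -1.9, -0.0, -0.03]
[-0.07, 1.01, 2.39, -1.9, -0.0, -0.03]
[-0.07, 0.93, 2.42, -1.9, -0.0, -0.03]
[-0.07, 0.85, 2.45, -1.9, -0.0, -0.03]
[-0.07, 0.77, 2.48, -1.9, -0.0, -0.03]
[-0.07, 0.69, 2.5, -1.9, -0.0, -0.03]
[-0.07, 0.61, 2.53, -1.9, -0.0, -0.03]
[-0.07, 0.52, 2.54, -1.9, -0.0, -0.03]
[-0.07, 0.44, 2.56, -1.9, -0.0, -0.03]
[-0.07, 0.35, 2.57, -1.9, -0.0, -0.03]
[-0.07, 0.27, 2.58, -1.9, -0.0, -0.03]
[-0.07, 0.18, 2.59, -1.9, -0.0, -0.03]
[-0.07, 0.09, 2.6, -1.9, -0.0, -0.03]
[-0.07, 0.01, 2.6, -1.9, -0.0, -0.03]
[-0.07, -0.08, 2.6, -1.9, -0.0, -0.03]
[-0.07, -0.16, 2.59, -1.9, -0.0, -0.03]
[-0.07, -0.25, 2.59, -1.9, -0.0, -0.03]
[-0.07, -0.34, 2.58, -1.9, -0.0, -0.03]
[-0.07, -0.42, 2.56, -1.9, -0.0, -0.03]
[-0.07, -0.51, 2.55, -1.9, -0.0, -0.03]
```

>>> {"name": "drive_tool", "arguments": {
  "plan": [
    [[-0.1,1.1,2.35,-1.9,0,0,0.2],[-0.1,1.0,2.4,-1.9,0,0,0.2],[-0.1,0.95,2.4,-1.9,0,0,0.2],[-0.1,0.85,2.45,-1.9,0,0,0.2],[-0.1,0.75,2.5,-1.9,0,0,0.2]]
  ]
}}

```text
clock: 3.63
tcp_pos: [0.5011, 0.033, 0.1734]
orientation: [0.458, 0.54, 0.457, -0.539]
wrist_force: [0.3, 0.3, -0.5]
finger_gap: 0.0247
```

>>> {"name": "drive_tool", "arguments": {
  "plan": [
    [[-0.1,0.7,2.5,-1.9,0,0,0.2],[-0.1,0.6,2.5,-1.9,0,0,0.2],[-0.1,0.5,2.55,-1.9,0,0,0.2],[-0.1,0.45,2.55,-1.9,0,0,0.2],[-0.1,0.35,2.55,-1.9,0,0,0.2]]
  ]
}}

```text
clock: 4.05
tcp_pos: [0.5144, -0.0959, 0.1783]
orientation: [0.501, 0.5, 0.5, -0.499]
wrist_force: [0.8, 0.2, -0.5]
finger_gap: 0.0245
```

>>> {"name": "drive_tool", "arguments": {
  "plan": [
    [[-0.1,0.3,2.6,-1.9,0,0,0.2],[-0.1,0.2,2.6,-1.9,0,0,0.2],[-0.1,0.1,2.6,-1.9,0,0,0.2],[-0.1,0,2.6,-1.9,0,0,0.2],[-0.1,-0.1,2.6,-1.9,0,0,0.2]]
  ]
}}

```text
clock: 4.47
tcp_pos: [0.528, -0.2255, 0.1833]
orientation: [0.54, 0.457, 0.54, -0.456]
wrist_force: [0.4, 0.1, -0.5]
finger_gap: 0.0249
```

>>> {"name": "drive_tool", "arguments": {
  "plan": [
    [[-0.1,-0.15,2.6,-1.9,0,0,0.2],[-0.1,-0.25,2.6,-1.9,0,0,0.2],[-0.1,-0.35,2.55,-1.9,0,0,0.2],[-0.1,-0.4,2.55,-1.9,0,0,0.2],[-0.1,-0.5,2.5,-1.9,0,0,0.2]]
  ]
}}

```text
clock: 4.88
tcp_pos: [0.5413, -0.354, 0.1882]
orientation: [0.576, 0.41, 0.576, -0.41]
wrist_force: [1.5, -0.4, -0.6]
finger_gap: 0.025
```

>>> {"name": "drive_tool", "arguments": {
  "plan": [
    [[0,0,0,0,0,0,0.2],[0,0,0,0,0,0,0.2],[0,0,0,0,0,0,0.2],[0,0,0,0,0,0,0.2],[0,0,0,0,0,0,0.2]]
  ]
}}

```text
clock: 5.3
tcp_pos: [0.5413, -0.3515, 0.1877]
orientation: [0.576, 0.41, 0.576, -0.41]
wrist_force: [-0.0, -0.3, -1.5]
finger_gap: 0.0246
```

```bash
python3 - <<'E'
from h import *
import pickle
s=env.get_state();im=env.read_camera('wrist')[:,:,::-1];cv2.imwrite('pics/w4.png',im)
pickle.dump(s,open('s4.pkl','wb'))
print(s['clock'],s['tcp_pos'],s['finger_gap'])
s=env.get_state();print(s['tcp_pos'])
E
```

```text
5.3 [ 0.54129198 -0.35148019  0.18766549] 0.02457375770685078
[ 0.54134176 -0.35157094  0.18768192]
```

View pics/w4.png

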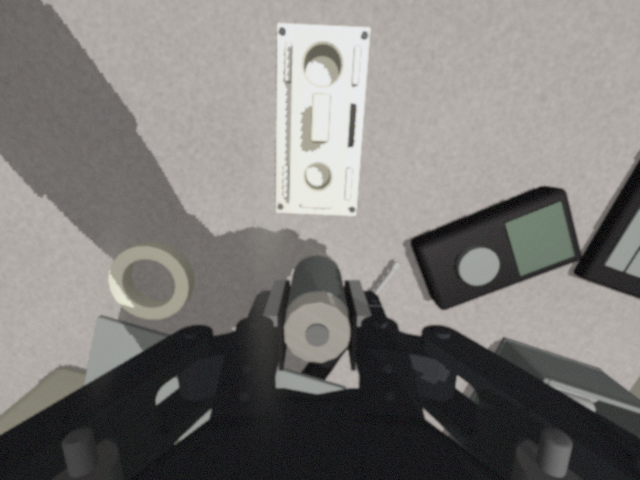

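```bash
python3 - <<'E'
from h import *
im=cv2.imread('pics/w4.png')
crop(im,265,15,115,205,2.9,'pics/d.png')
crop(im,285,30,75,70,8,'pics/d1.png')
crop(im,285,150,75,60,8,'pics/d2.png')
E
```

```text
(no output)
```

View pics/d1.png

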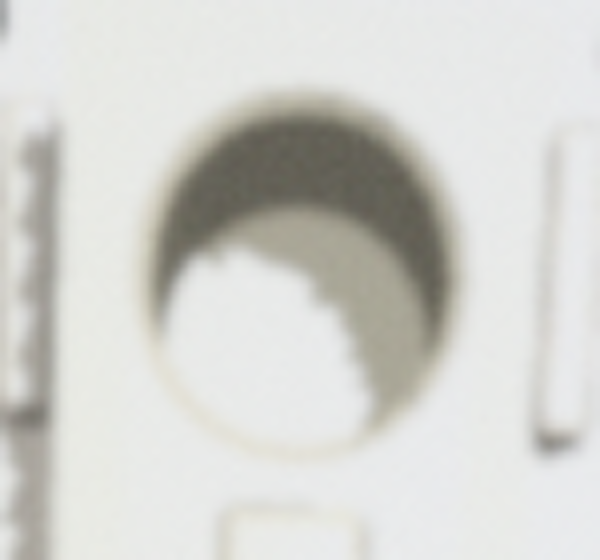

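View pics/d2.png

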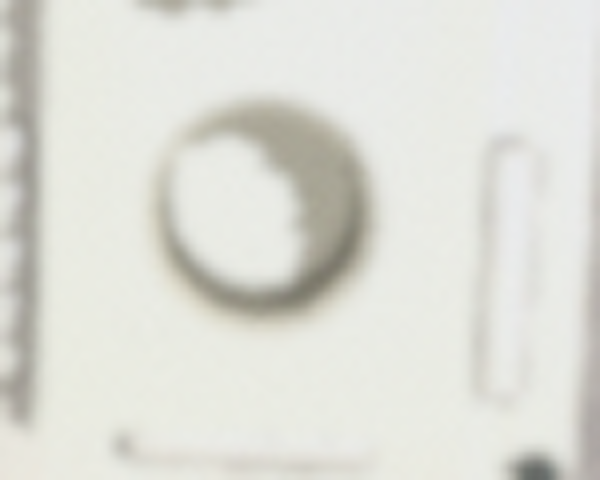

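View pics/d.png

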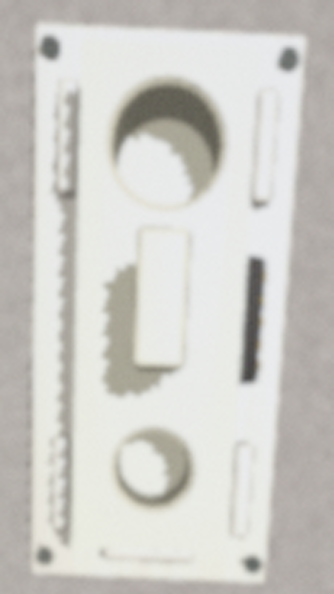

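```bash
python3 - <<'E'
from h import *
import pickle
s=pickle.load(open('s4.pkl','rb'));c=cam('wrist',s);T=Ttool(s)
W=onz(c,(322.1,63.9),.05)[0];N=onz(c,(317.6,175.8),.05)[0]
e=W-N;print('W',W,'N',N,np.linalg.norm(e),'yaw',np.degrees(np.arctan2(-e[0],e[1])))
C=(W+N)/2;print('C',C)
# front-tab check: tab top centre
im=cv2.imread('pics/w4.png');g=cv2.cvtColor(im,cv2.COLOR_BGR2HSV)
# held cell top circle
gr=cv2.GaussianBlur(im.max(2),(5,5),0)
ci=cv2.HoughCircles(gr[270:380,270:370],cv2.HOUGH_GRADIENT,1,30,param1=80,param2=15,minRadius=24,maxRadius=40);print(ci)
for x in (-.030,-.0315,-.033):
    # intersect ray with plane tool x = x
    o,d=rays(c,(317,325.5));Ri=T[:3,:3].T;o2=Ri@(o-T[:3,3]);d2=Ri@d[0];p=o2+d2*((x-o2[0])/d2[0]);print(x,p)
crop(im,270,250,100,130,5,'pics/e.png')
E
```

```text
W [ 0.50273374 -0.22884516  0.05      ] N [ 0.52685555 -0.30884703  0.05      ] 0.08355932612149561 yaw 16.77887709718036
C [ 0.51479465 -0.2688461   0.05      ]
[[[46.5 58.5 33.8]]]
-0.03 [-0.03       -0.00032344 -0.00188563]
-0.0315 [-0.0315     -0.00032494 -0.00273662]
-0.033 [-0.033      -0.00032644 -0.00358762]
```

View pics/e.png

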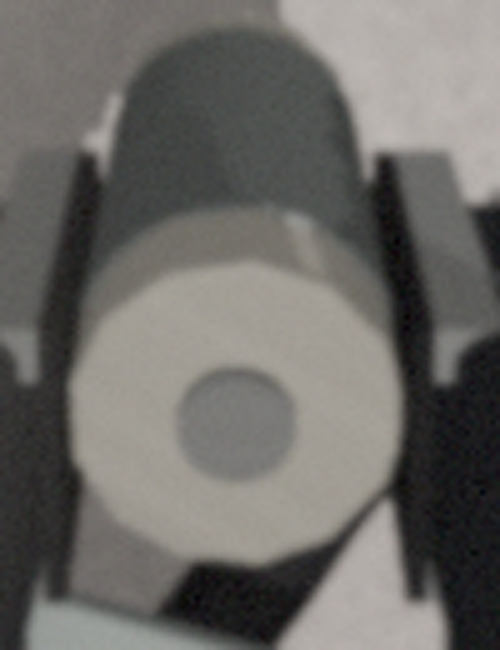

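```bash
python3 - <<'E'
from h import *
import pickle
s=pickle.load(open('s4.pkl','rb'));c=cam('wrist',s);T=Ttool(s);K,k1,_=c
for x in (-.028,-.030,-.0315,-.033):
  q=[]
  for uv in ((316.9,332),(283.7,332),(350.3,332),(316.9,301.8),(316.9,362.2)):
    o,d=rays(c,uv);Ri=T[:3,:3].T;o2=Ri@(o-T[:3,3]);d2=Ri@d[0];q.append((o2+d2*((x-o2[0])/d2[0]))[1:])
  q=np.array(q)*1e3;print(x,q[0].round(2),'w',(q[2]-q[1]).round(1),(q[4]-q[3]).round(1),'mid',((q[4]+q[3])/2).round(2))
E
```

```text
-0.028 [-0.36  2.04] w [25.7 -0. ] [ 0.  26.1] mid [-0.36  2.37]
-0.03 [-0.36  0.86] w [25.3 -0. ] [ 0.  25.6] mid [-0.36  1.18]
-0.0315 [-0.36 -0.03] w [24.9 -0. ] [ 0.  25.3] mid [-0.36  0.29]
-0.033 [-0.36 -0.92] w [24.6 -0. ] [ 0.  24.9] mid [-0.36 -0.6 ]
```

```bash
python3 - <<'E'
from h import *
plan([.5029,-.2283,.18],Rdown(np.radians(16.8)),5)
E
```

```text
from [ 0.5413 -0.3516  0.1877] dist mm/row 25.870837906718073 deg/row 0.45322013940336686
[0.15, 0.08, -2.58, 0.45, -0.0, -0.0]
[0.15, 0.06, -2.58, 0.45, -0.0, -0.0]
[0.15, 0.04, -2.58, 0.45, -0.0, -0.0]
[0.15, 0.02, -2.58, 0.45, -0.0, -0.0]
[0.15, -0.0, -2.58, 0.45, -0.0, -0.0]
```

>>> {"name": "drive_tool", "arguments": {
  "plan": [
    [[0.15,0.08,-2.58,0.45,0,0,0.2],[0.15,0.06,-2.58,0.45,0,0,0.2],[0.15,0.04,-2.58,0.45,0,0,0.2],[0.15,0.02,-2.58,0.45,0,0,0.2],[0.15,0,-2.58,0.45,0,0,0.2]]
  ]
}}

```text
clock: 5.77
tcp_pos: [0.5025, -0.2276, 0.18]
orientation: [0.568, 0.422, 0.567, -0.422]
wrist_force: [0.1, 0.7, -1.1]
finger_gap: 0.0247
```

>>> {"name": "drive_tool", "arguments": {
  "plan": [
    [[2.8,0,0,0,0,0,0.2],[2.8,0,0,0,0,0,0.2],[2.4,0,0,0,0,0,0.2],[0,0,0,0,0,0,0.2],[0,0,0,0,0,0,0.2]]
  ]
}}

```text
clock: 6.18
tcp_pos: [0.5021, -0.2282, 0.0992]
orientation: [0.567, 0.422, 0.569, -0.422]
wrist_force: [-0.3, -0.2, -0.2]
finger_gap: 0.0246
```

```bash
python3 - <<'E'
from h import *
import pickle
s=env.get_state();im=env.read_camera('wrist')[:,:,::-1];cv2.imwrite('pics/w5.png',im)
pickle.dump(s,open('s5.pkl','wb'))
print(s['clock'],s['tcp_pos'],s['finger_gap'],np.degrees(np.arctan2(*Ttool(s)[[1,0],1])))
sd=np.ascontiguousarray(env.read_camera('side')[:,:,::-1]);cv2.imwrite('pics/side5.png',sd)
sc=np.ascontiguousarray(env.read_camera('scene')[:,:,::-1]);cv2.imwrite('pics/scene5.png',sc)
a=cv2.resize(sd[150:270,330:490],None,fx=3,fy=3);b=cv2.resize(sc[230:330,170:290],None,fx=3,fy=3)
o=np.zeros((360,800,3),np.uint8);o[:360,:400]=a[:,:400];o[:300,440:800]=b;cv2.imwrite('pics/f.png',o)
E
```

```text
6.1833 [ 0.50208651 -0.22819516  0.09924228] 0.024568294624091783 16.797488991257914
```

View pics/w5.png

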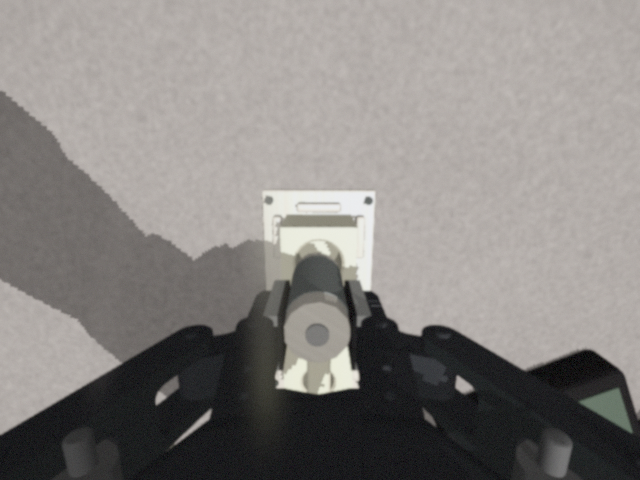

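View pics/f.png

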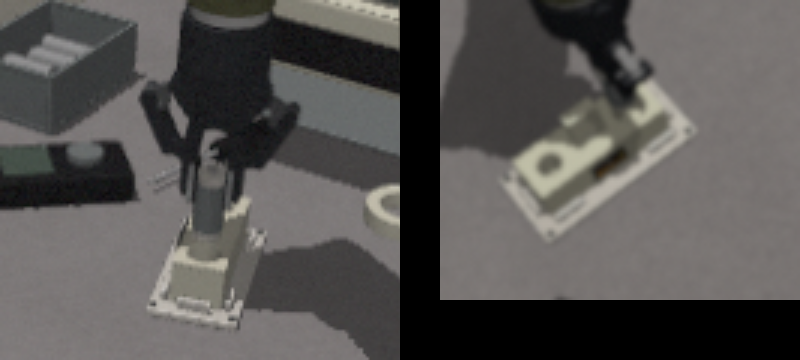

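Wrist picture: the held cell's top is at (317,332) and the bore mouth shows above it at about (318,245). Zoom in to check the sideways alignment.

```bash
python3 - <<'E'
from h import *
im=cv2.imread('pics/w5.png');crop(im,260,180,120,190,3.1,'pics/g.png')
import pickle
s=pickle.load(open('s5.pkl','rb'));c=cam('wrist',s)
W=np.array([.50273,-.22885,.05]);a=np.linspace(0,2*np.pi,9)[:-1];y=np.radians(16.8)
R=np.array([[np.cos(y),-np.sin(y)],[np.sin(y),np.cos(y)]])
for r in (.0145,):
  P=[np.r_[W[:2]+R@(r*np.array([np.cos(t),np.sin(t)])),.05] for t in a];print(proj(c,P).round(1).tolist())
E
```

```text
[[342.0, 263.4], [335.3, 247.2], [318.3, 240.4], [301.2, 247.2], [294.4, 263.3], [301.6, 279.1], [318.2, 285.5], [334.8, 279.1]]
```

View pics/g.png

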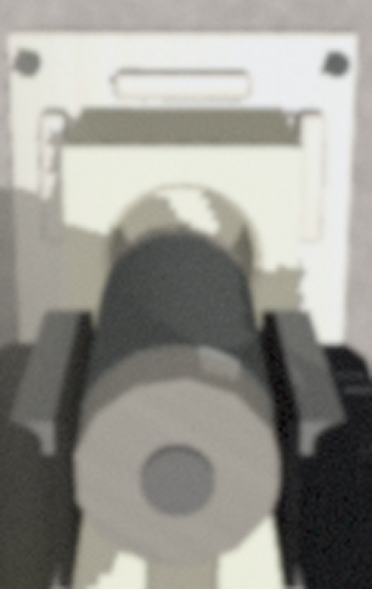

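```bash
python3 - <<'E'
from h import *
import pickle
s=pickle.load(open('s5.pkl','rb'));c=cam('wrist',s);T=Ttool(s)
for x in (.030,.0325):
 for z in (-.001,0,.001,.002):
  a=np.linspace(0,6.28,73);P=np.c_[np.full(73,x),-.0004+.013*np.cos(a),z+.013*np.sin(a),np.ones(73)]
  q=proj(c,(T@P.T).T[:,:3]);print(x,z,'top v',q[:,1].min().round(1),'u',q[:,0].min().round(1),q[:,0].max().round(1))
E
```

```text
0.03 -0.001 top v 248.9 u 293.2 340.3
0.03 0 top v 250.7 u 293.2 340.2
0.03 0.001 top v 252.5 u 293.2 340.2
0.03 0.002 top v 254.2 u 293.3 340.2
0.0325 -0.001 top v 247.6 u 293.5 340.0
0.0325 0 top v 249.4 u 293.5 339.9
0.0325 0.001 top v 251.1 u 293.5 339.9
0.0325 0.002 top v 252.8 u 293.6 339.9
```

>>> {"name": "drive_tool", "arguments": {
  "plan": [
    [[0.6,0.07,0,0,0,0,0.2],[0.6,0,0,0,0,0,0.2],[0.5,0,0,0,0,0,0.2],[0.5,0,0,0,0,0,0.2],[0.4,0,0,0,0,0,0.2]]
  ]
}}

```text
clock: 6.75
tcp_pos: [0.5035, -0.2291, 0.073]
orientation: [0.567, 0.422, 0.568, -0.422]
wrist_force: [-1.2, 0.1, -1.0]
finger_gap: 0.0247
```

```bash
python3 - <<'E'
from h import *
s=env.get_state();im=env.read_camera('wrist')[:,:,::-1];cv2.imwrite('pics/w6.png',im);print(s['tcp_pos'],s['wrist_force'],s['ft_torque'])
crop(im,260,180,120,190,3.1,'pics/g2.png')
E
```

```text
[ 0.50347504 -0.22914281  0.07304909] [-1.23044575  0.13644669 -1.04373438] [-0.00131523  0.04980176  0.05622618]
```

View pics/g2.png

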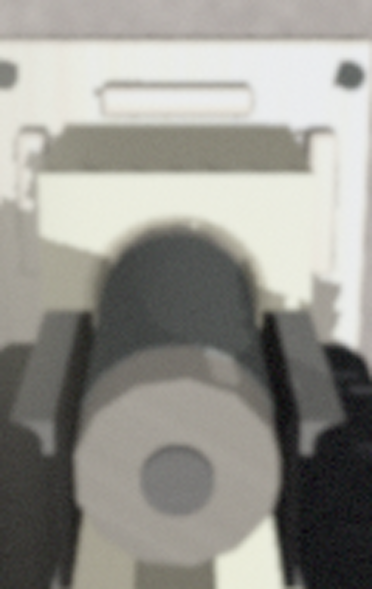

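>>> {"name": "drive_tool", "arguments": {
  "plan": [
    [[0.5,0,0,0,0,0,0.2],[0.5,0,0,0,0,0,0.2],[0.5,0,0,0,0,0,0.2],[0.4,0,0,0,0,0,0.2],[0,0,0,0,0,0,0.2]]
  ]
}}

```text
clock: 7.22
tcp_pos: [0.5032, -0.2289, 0.0537]
orientation: [0.567, 0.422, 0.568, -0.422]
wrist_force: [-0.0, -0.7, -0.4]
finger_gap: 0.0246
```

>>> {"name": "drive_tool", "arguments": {
  "plan": [
    [[0,0,0,0,0,0,0.4],[0,0,0,0,0,0,0.55],[0,0,0,0,0,0,0.55],[0,0,0,0,0,0,0.55],[0,0,0,0,0,0,0.55]]
  ]
}}

```text
clock: 7.63
tcp_pos: [0.504, -0.2294, 0.0551]
orientation: [0.568, 0.422, 0.567, -0.422]
wrist_force: [1.3, 1.0, -0.2]
finger_gap: 0.0472
```

>>> {"name": "drive_tool", "arguments": {
  "plan": [
    [[-1,0,0,0,0,0,0.55],[-3,0,0,0,0,0,0.55],[-4,0,0,0,0,0,0.55],[-4,0,0,0,0,0,0.6],[-2,0,0,0,0,0,0.6]]
  ]
}}

```text
clock: 8.05
tcp_pos: [0.5053, -0.2302, 0.2007]
orientation: [0.57, 0.422, 0.565, -0.422]
wrist_force: [1.7, -0.4, -0.5]
finger_gap: 0.051
```

```bash
python3 - <<'E'
from h import *
s=env.get_state();im=env.read_camera('wrist')[:,:,::-1];cv2.imwrite('pics/w7.png',im);print(s['clock'],s['tcp_pos'],s['finger_gap'])
sd=env.read_camera('side')[:,:,::-1];crop(sd,350,170,100,110,4,'pics/sd7.png')
E
```

```text
8.05 [ 0.50527063 -0.23016262  0.20072622] 0.05100428130469961
```

View pics/w7.png

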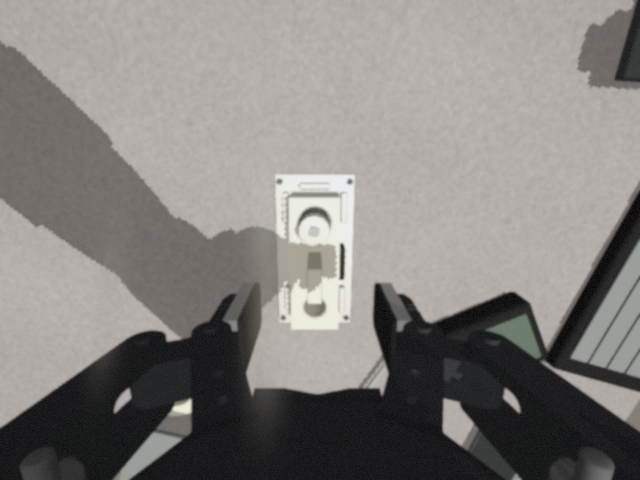

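View pics/sd7.png

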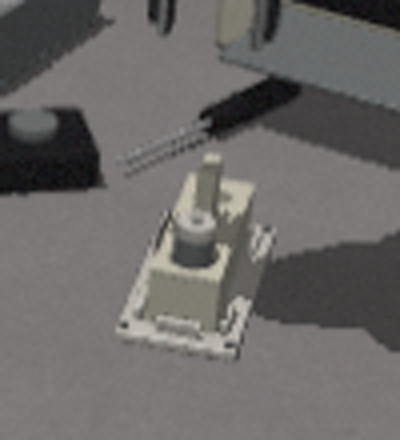

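```bash
python3 - <<'E'
from h import *
plan([.504,.2143,.15],Rdown(np.radians(-18.5)),15)
sd=cam('side');W=np.array([.5027,-.2288])
print(proj(sd,[[*W,z] for z in (.0775,.0825,.0875)]))
E
```

```text
from [ 0.5063 -0.2308  0.2007] dist mm/row 29.867926361988523 deg/row 2.3506215087985725
[0.32, 0.84, -2.85, 2.35, 0.02, -0.03]
[0.32, 0.72, -2.88, 2.35, 0.02, -0.03]
[0.32, 0.6, -2.91, 2.35, 0.02, -0.03]
[0.32, 0.48, -2.93, 2.35, 0.02, -0.03]
[0.32, 0.36, -2.95, 2.35, 0.02, -0.03]
[0.33, 0.24, -2.96, 2.35, 0.02, -0.03]
[0.33, 0.12, -2.97, 2.35, 0.02, -0.03]
[0.33, -0.0, -2.97, 2.35, 0.02, -0.03]
[0.33, -0.12, -2.97, 2.35, 0.02, -0.03]
[0.33, -0.24, -2.96, 2.35, 0.02, -0.03]
[0.33, -0.36, -2.95, 2.35, 0.02, -0.03]
[0.33, -0.49, -2.93, 2.35, 0.02, -0.03]
[0.33, -0.6, -2.91, 2.35, 0.02, -0.03]
[0.34, -0.72, -2.88, 2.35, 0.02, -0.03]
[0.34, -0.84, -2.85, 2.35, 0.02, -0.03]
[[399.1014183  224.58644426]
 [399.27751908 222.93993375]
 [399.45416834 221.28608663]]
```

>>> {"name": "drive_tool", "arguments": {
  "plan": [
    [[0.3,0.85,-2.85,2.35,0,0,0.6],[0.3,0.7,-2.9,2.35,0,0,0.6],[0.3,0.6,-2.9,2.35,0,0,0.6],[0.3,0.5,-2.95,2.35,0,0,0.6],[0.3,0.35,-2.95,2.35,0,0,0.6]]
  ]
}}

```text
clock: 8.57
tcp_pos: [0.5019, -0.0791, 0.1791]
orientation: [0.52, 0.478, 0.521, -0.479]
wrist_force: [0.0, 0.9, -0.5]
finger_gap: 0.0513
```

>>> {"name": "drive_tool", "arguments": {
  "plan": [
    [[0.3,0.25,-2.95,2.35,0,0,0.6],[0.3,0.1,-2.95,2.35,0,0,0.6],[0.3,0,-3,2.35,0,0,0.6],[0.3,-0.1,-2.95,2.35,0,0,0.6],[0.3,-0.25,-2.95,2.35,0,0,0.6]]
  ]
}}

```text
clock: 8.98
tcp_pos: [0.5011, 0.0692, 0.1642]
orientation: [-0.469, -0.529, -0.469, 0.529]
wrist_force: [0.7, 0.0, 0.5]
finger_gap: 0.0514
```

>>> {"name": "drive_tool", "arguments": {
  "plan": [
    [[0.3,-0.35,-2.95,2.35,0,0,0.5],[0.3,-0.5,-2.95,2.35,0,0,0.5],[0.3,-0.6,-2.9,2.35,0,0,0.5],[0.3,-0.7,-2.9,2.35,0,0,0.5],[0.3,-0.85,-2.85,2.35,0,0,0.5]]
  ]
}}

```text
clock: 9.4
tcp_pos: [0.5006, 0.2179, 0.1491]
orientation: [-0.412, -0.574, -0.413, 0.575]
wrist_force: [0.9, -0.4, -0.1]
finger_gap: 0.0427
```

>>> {"name": "drive_tool", "arguments": {
  "plan": [
    [[0,0,0,0,0,0,0.5],[0,0,0,0,0,0,0.5],[0,0,0,0,0,0,0.5],[0,0,0,0,0,0,0.5],[0,0,0,0,0,0,0.5]]
  ]
}}

```text
clock: 9.82
tcp_pos: [0.5015, 0.2155, 0.1499]
orientation: [-0.413, -0.574, -0.413, 0.574]
wrist_force: [0.3, 0.5, -0.1]
finger_gap: 0.0427
```

```bash
python3 - <<'E'
from h import *
s=env.get_state();im=env.read_camera('wrist')[:,:,::-1];cv2.imwrite('pics/w8.png',im);print(s['clock'],s['tcp_pos'],s['finger_gap'],np.degrees(np.arctan2(*Ttool(s)[[1,0],1])))
c=cam('wrist',s);print(proj(c,[.504,.2143,.0785]),proj(c,[*s['tcp_pos'][:2],.0785]))
E
```

```text
9.8167 [0.50151487 0.21550263 0.14986012] 0.04267992178649427 -18.58236553689189
[[320.49330986 251.56374636]] [[316.42403501 251.06787745]]
```

View pics/w8.png

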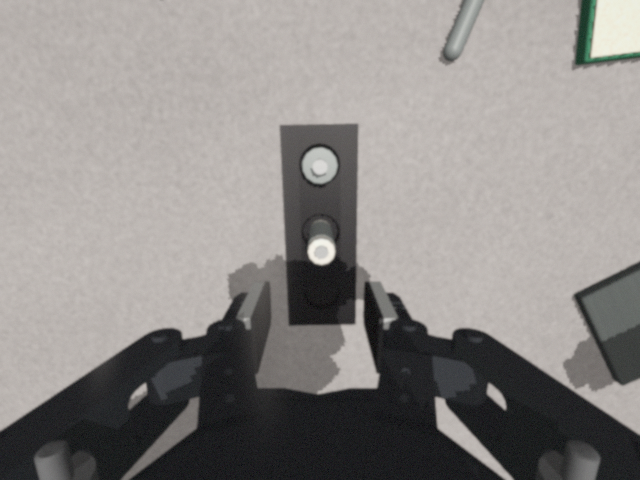

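>>> {"name": "drive_tool", "arguments": {
  "plan": [
    [[2,0.14,0.02,0,0,0,0.5],[2,0.14,0.02,0,0,0,0.5],[2,0,0,0,0,0,0.5],[2,0,0,0,0,0,0.5],[2.3,0,0,0,0,0,0.5]]
  ]
}}

```text
clock: 10.28
tcp_pos: [0.5048, 0.2146, 0.0468]
orientation: [0.413, 0.575, 0.412, -0.574]
wrist_force: [-0.5, 0.6, -0.5]
finger_gap: 0.0429
```

```bash
python3 - <<'E'
from h import *
s=env.get_state();im=env.read_camera('wrist')[:,:,::-1];cv2.imwrite('pics/w9.png',im);print(s['clock'],s['tcp_pos'],s['finger_gap'])
E
```

```text
10.2833 [0.50481618 0.21456593 0.04677149] 0.0429450222368101
```

View pics/w9.png

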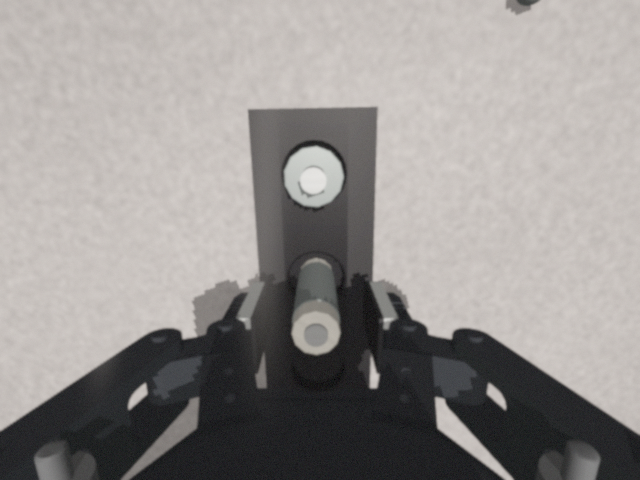

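>>> {"name": "drive_tool", "arguments": {
  "plan": [
    [[0,0,0,0,0,0,0.1],[0,0,0,0,0,0,0.1],[0,0,0,0,0,0,0.1],[0,0,0,0,0,0,0.1],[0,0,0,0,0,0,0.1]]
  ],
  "squeeze": 45
}}

```text
clock: 10.75
tcp_pos: [0.505, 0.2155, 0.0482]
orientation: [0.413, 0.575, 0.413, -0.573]
wrist_force: [1.0, -0.4, -0.0]
finger_gap: 0.0174
```

>>> {"name": "drive_tool", "arguments": {
  "plan": [
    [[-1,0,0,0,0,0,0.1],[-2,0,0,0,0,0,0.1],[-3,0,0,0,0,0,0.1],[-3,0,0,0,0,0,0.1],[-3,0,0,0,0,0,0.1]]
  ]
}}

```text
clock: 11.17
tcp_pos: [0.5037, 0.2153, 0.1692]
orientation: [0.413, 0.574, 0.413, -0.574]
wrist_force: [0.7, -0.6, -0.2]
finger_gap: 0.0172
```

```bash
python3 - <<'E'
from h import *
# hover with narrow bore seen ahead: TCP = N - 0.075*carrier_y
y=np.radians(16.8);cy=np.array([-np.sin(y),np.cos(y)])
p=np.array([.5269,-.3088])-.06*cy;print(p)
plan([*p,.19],Rdown(y),20)
E
```

```text
[ 0.54424191 -0.36623917]
from [0.5037 0.2153 0.1692] dist mm/row 29.16825867233978 deg/row 1.7644846964796699
[-0.1, 1.11, 2.69, -1.76, -0.0, -0.0]
[-0.1, 1.03, 2.73, -1.76, -0.0, -0.0]
[-0.1, 0.95, 2.76, -1.76, -0.0, -0.0]
[-0.1, 0.86, 2.78, -1.76, -0.0, -0.0]
[-0.1, 0.78, 2.81, -1.76, -0.0, -0.0]
[-0.1, 0.69, 2.83, -1.76, -0.0, -0.0]
[-0.1, 0.6, 2.85, -1.76, -0.0, -0.0]
[-0.1, 0.51, 2.87, -1.76, -0.0, -0.0]
[-0.1, 0.42, 2.88, -1.76, -0.0, -0.0]
[-0.1, 0.34, 2.9, -1.76, -0.0, -0.0]
[-0.1, 0.25, 2.9, -1.76, -0.0, -0.0]
[-0.1, 0.16, 2.91, -1.76, -0.0, -0.0]
[-0.1, 0.07, 2.91, -1.76, -0.0, -0.0]
[-0.1, -0.02, 2.91, -1.76, -0.0, -0.0]
[-0.1, -0.11, 2.91, -1.76, -0.0, -0.0]
[-0.1, -0.2, 2.91, -1.76, -0.0, -0.0]
[-0.1, -0.29, 2.9, -1.76, -0.0, -0.0]
[-0.1, -0.38, 2.89, -1.76, -0.0, -0.0]
[-0.1, -0.47, 2.88, -1.76, -0.0, -0.0]
[-0.1, -0.56, 2.86, -1.76, -0.0, -0.0]
```

>>> {"name": "drive_tool", "arguments": {
  "plan": [
    [[-0.1,1.1,2.7,-1.75,0,0,0.1],[-0.1,1.05,2.75,-1.75,0,0,0.1],[-0.1,0.95,2.75,-1.75,0,0,0.1],[-0.1,0.85,2.8,-1.75,0,0,0.1],[-0.1,0.8,2.8,-1.75,0,0,0.1]]
  ]
}}

```text
clock: 11.58
tcp_pos: [0.5142, 0.0685, 0.1734]
orientation: [0.457, 0.541, 0.456, -0.54]
wrist_force: [0.7, -0.5, -0.2]
finger_gap: 0.017
```

>>> {"name": "drive_tool", "arguments": {
  "plan": [
    [[-0.1,0.7,2.85,-1.75,0,0,0.1],[-0.1,0.6,2.85,-1.75,0,0,0.1],[-0.1,0.5,2.85,-1.75,0,0,0.1],[-0.1,0.4,2.9,-1.75,0,0,0.1],[-0.1,0.35,2.9,-1.75,0,0,0.1]]
  ]
}}

```text
clock: 12.0
tcp_pos: [0.5239, -0.0773, 0.1783]
orientation: [0.497, 0.504, 0.496, -0.504]
wrist_force: [0.6, 0.2, -0.7]
finger_gap: 0.0174
```

>>> {"name": "drive_tool", "arguments": {
  "plan": [
    [[-0.1,0.25,2.9,-1.8,0,0,0.1],[-0.1,0.15,2.9,-1.8,0,0,0.1],[-0.1,0.05,2.9,-1.8,0,0,0.1],[-0.1,0,2.9,-1.8,0,0,0.1],[-0.1,-0.1,2.9,-1.8,0,0,0.1]]
  ]
}}

```text
clock: 12.42
tcp_pos: [0.5339, -0.2222, 0.1833]
orientation: [0.535, 0.464, 0.534, -0.463]
wrist_force: [-0.0, -0.9, -0.7]
finger_gap: 0.0171
```

>>> {"name": "drive_tool", "arguments": {
  "plan": [
    [[-0.1,-0.2,2.9,-1.75,0,0,0.1],[-0.1,-0.3,2.9,-1.75,0,0,0.1],[-0.1,-0.4,2.9,-1.75,0,0,0.1],[-0.1,-0.5,2.85,-1.75,0,0,0.1],[-0.1,-0.55,2.85,-1.75,0,0,0.1]]
  ]
}}

```text
clock: 12.83
tcp_pos: [0.5435, -0.3672, 0.1883]
orientation: [0.568, 0.421, 0.567, -0.421]
wrist_force: [-0.7, 0.1, -0.3]
finger_gap: 0.0172
```

>>> {"name": "drive_tool", "arguments": {
  "plan": [
    [[0,0,0,0,0,0,0.1],[0,0,0,0,0,0,0.1],[0,0,0,0,0,0,0.1],[0,0,0,0,0,0,0.1],[0,0,0,0,0,0,0.1]]
  ]
}}

```text
clock: 13.25
tcp_pos: [0.5436, -0.3646, 0.1873]
orientation: [0.568, 0.422, 0.568, -0.421]
wrist_force: [0.1, -0.5, -0.4]
finger_gap: 0.0168
```

```bash
python3 - <<'E'
from h import *
import pickle
s=env.get_state();im=env.read_camera('wrist')[:,:,::-1];cv2.imwrite('pics/w10.png',im);print(s['clock'],s['tcp_pos'],s['finger_gap'],np.degrees(np.arctan2(*Ttool(s)[[1,0],1])))
pickle.dump(s,open('s10.pkl','wb'))
crop(im,270,80,110,290,2,'pics/w10c.png')
E
```

```text
13.25 [ 0.54363842 -0.36462907  0.18734241] 0.016819668703808785 16.82061718978828
```

View pics/w10.png

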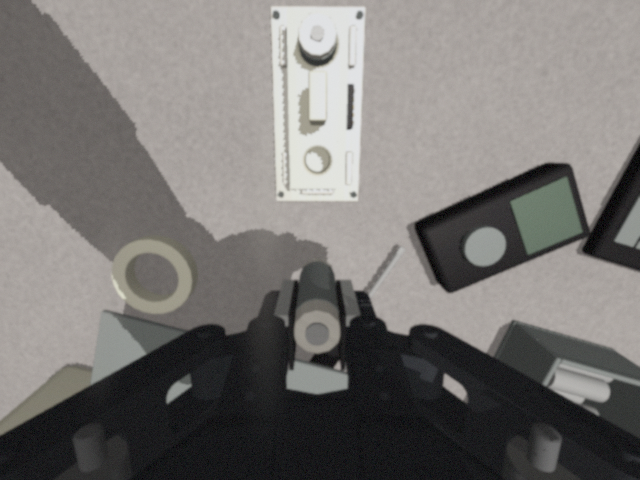

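```bash
python3 - <<'E'
from h import *
im=cv2.imread('pics/w10.png')
a=cv2.resize(im[130:190,285:350],None,fx=6,fy=6,interpolation=cv2.INTER_CUBIC);b=cv2.resize(im[255:365,285:350],None,fx=5,fy=5,interpolation=cv2.INTER_CUBIC)
o=np.zeros((560,760,3),np.uint8);o[:360,:390]=a;o[:550,400:725]=b;cv2.imwrite('pics/w10d.png',o)
E
```

```text
(no output)
```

View pics/w10d.png

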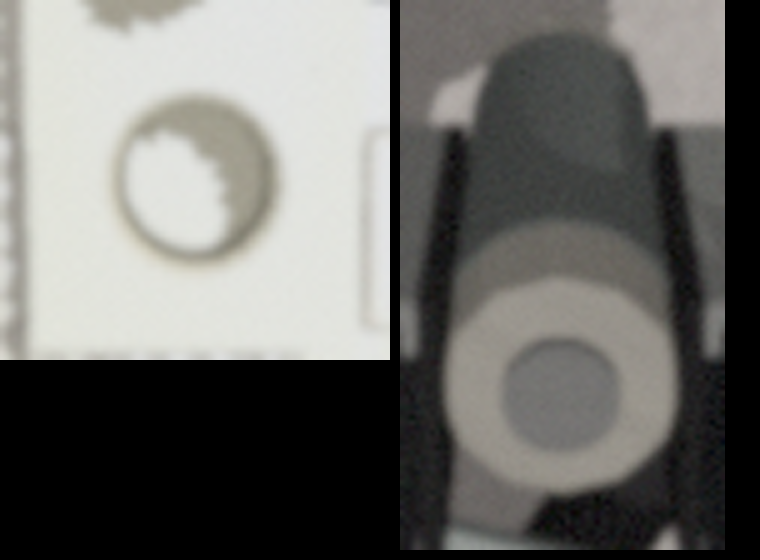

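```bash
python3 - <<'E'
from h import *
import pickle
s=pickle.load(open('s10.pkl','rb'));c=cam('wrist',s);T=Ttool(s);Ti=np.linalg.inv(T)
def tx(uv,x):
    o,d=rays(c,uv);o2=Ti[:3,:3]@o+Ti[:3,3];d2=Ti[:3,:3]@d[0];return o2+d2*((x-o2[0])/d2[0])
N=onz(c,(317.25,159.75),.05)[0];print('N',N,'in tool mm',(Ti[:3,:3]@N+Ti[:3,3])*1e3)
print('top',tx((316.9,331.7),-.031)*1e3)
for z in (-.001,0,.001,.002):
  a=np.linspace(0,6.28,73);P=np.c_[np.full(73,.0325),0*a+.00925*np.cos(a),z+.00925*np.sin(a),np.ones(73)]
  q=proj(c,(T@P.T).T[:,:3]);print(z,'top v',q[:,1].min().round(1),q[:,0].min().round(1),q[:,0].max().round(1))
E
```

```text
N [ 0.5269159 -0.3092036  0.05     ] in tool mm [ 1.37344111e+02  5.97794195e-03 -5.78891933e+01]
top [-31.          -0.32455795   0.15460398]
-0.001 top v 254.1 300.9 334.0
0 top v 255.9 300.9 333.9
0.001 top v 257.6 300.9 333.9
0.002 top v 259.3 301.0 333.9
```

>>> {"name": "drive_tool", "arguments": {
  "plan": [
    [[0,0.03,-1.8,0,0,0,0.1],[0,0,-2,0,0,0,0.1],[1,0,-1.98,0,0,0,0.1],[2,0,0,0,0,0,0.1],[2,0,0,0,0,0,0.1]]
  ]
}}

```text
clock: 13.72
tcp_pos: [0.5278, -0.3089, 0.138]
orientation: [0.569, 0.421, 0.567, -0.421]
wrist_force: [0.1, 0.1, -0.3]
finger_gap: 0.0174
```

>>> {"name": "drive_tool", "arguments": {
  "plan": [
    [[2,0,0,0,0,0,0.1],[1.8,0,0,0,0,0,0.1],[0,0,0,0,0,0,0.1],[0,0,0,0,0,0,0.1],[0,0,0,0,0,0,0.1]]
  ]
}}

```text
clock: 14.13
tcp_pos: [0.5278, -0.3104, 0.1001]
orientation: [0.568, 0.422, 0.567, -0.422]
wrist_force: [0.7, -0.1, -0.6]
finger_gap: 0.017
```

```bash
python3 - <<'E'
from h import *
import pickle
s=env.get_state();im=env.read_camera('wrist')[:,:,::-1];cv2.imwrite('pics/w11.png',im);print(s['clock'],s['tcp_pos'],s['finger_gap'],np.degrees(np.arctan2(*Ttool(s)[[1,0],1])))
pickle.dump(s,open('s11.pkl','wb'))
crop(im,260,200,120,160,3.6,'pics/w11c.png')
E
```

```text
14.1333 [ 0.52776088 -0.31043347  0.10006265] 0.016991230147907172 16.781781583573753
```

View pics/w11c.png

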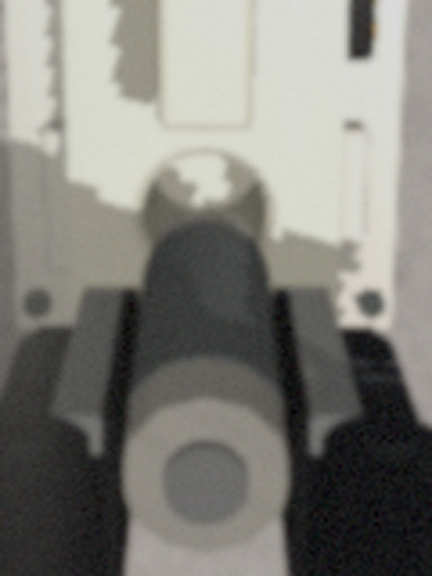

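```bash
python3 - <<'E'
from h import *
import pickle
for f,uvs,r in (('s5.pkl',((319,239.4),(317.4,253.5)),(.0158,.013)),('s11.pkl',((316.9,240.8),(316.9,259.7)),(.0121,.00925))):
  s=pickle.load(open(f,'rb'));c=cam('wrist',s);T=Ttool(s);Ti=np.linalg.inv(T)
  def tx(uv,x):
    o,d=rays(c,uv);o2=Ti[:3,:3]@o+Ti[:3,3];d2=Ti[:3,:3]@d[0];return (o2+d2*((x-o2[0])/d2[0]))*1e3
  print(f,'bore ctr',tx(uvs[0],s['tcp_pos'][2]-.05)+[0,0,r[0]*1e3],'cell bottom',tx(uvs[1],.0325)+[0,0,r[1]*1e3])
E
```

```text
s5.pkl bore ctr [49.24227763  0.95822097  1.62498993] cell bottom [ 3.25000000e+01 -2.59782860e-02  2.37655396e+00]
s11.pkl bore ctr [50.06264878 -0.29567777 -0.98295285] cell bottom [32.5        -0.30032801  2.2288935 ]
```

>>> {"name": "drive_tool", "arguments": {
  "plan": [
    [[0.3,0,-0.12,0,0,0,0.1],[0.3,0,-0.11,0,0,0,0.1],[0.4,0,0,0,0,0,0.1],[0,0,0,0,0,0,0.1],[0,0,0,0,0,0,0.1]]
  ]
}}

```text
clock: 14.6
tcp_pos: [0.5263, -0.3081, 0.0885]
orientation: [0.567, 0.422, 0.568, -0.422]
wrist_force: [0.0, 0.4, -0.1]
finger_gap: 0.0169
```

```bash
python3 - <<'E'
from h import *
import pickle
s=env.get_state();im=env.read_camera('wrist')[:,:,::-1];cv2.imwrite('pics/w12.png',im);print(s['clock'],s['tcp_pos'],s['finger_gap'])
pickle.dump(s,open('s12.pkl','wb'))
crop(im,260,200,120,160,3.6,'pics/w12c.png')
E
```

```text
14.6 [ 0.52625233 -0.30809111  0.08850327] 0.016889600305984492
```

View pics/w12c.png

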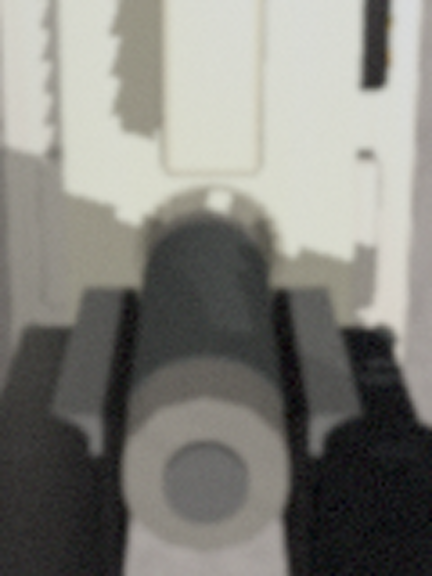

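```bash
python3 - <<'E'
from h import *
import pickle
for f,uvs,r in (('s12.pkl',((317.9,251.4),(316.9,259.7)),(.0121,.00925)),):
  s=pickle.load(open(f,'rb'));c=cam('wrist',s);T=Ttool(s);Ti=np.linalg.inv(T)
  def tx(uv,x):
    o,d=rays(c,uv);o2=Ti[:3,:3]@o+Ti[:3,3];d2=Ti[:3,:3]@d[0];return (o2+d2*((x-o2[0])/d2[0]))*1e3
  print(f,'bore ctr',tx(uvs[0],s['tcp_pos'][2]-.05)+[0,0,r[0]*1e3],'cell bottom',tx(uvs[1],.0325)+[0,0,r[1]*1e3])
E
```

```text
s12.pkl bore ctr [38.50326679  0.27064244  2.11495173] cell bottom [32.5        -0.30023105  2.22935015]
```

>>> {"name": "drive_tool", "arguments": {
  "plan": [
    [[0.3,0.05,0,0,0,0,0.1],[0.4,0,0,0,0,0,0.1],[0.4,0,0,0,0,0,0.1],[0.4,0,0,0,0,0,0.1],[0.2,0,0,0,0,0,0.1]]
  ]
}}

```text
clock: 15.07
tcp_pos: [0.5266, -0.3078, 0.0708]
orientation: [0.567, 0.422, 0.568, -0.422]
wrist_force: [-0.2, 0.6, -1.6]
finger_gap: 0.0171
```

```bash
python3 - <<'E'
from h import *
s=env.get_state();im=env.read_camera('wrist')[:,:,::-1];cv2.imwrite('pics/w13.png',im);print(s['tcp_pos'],s['wrist_force'],s['ft_torque'])
crop(im,260,200,120,160,3.6,'pics/w13c.png')
E
```

```text
[ 0.52658169 -0.30783169  0.07084783] [-0.2236219   0.62753971 -1.6181409 ] [-0.02306926  0.08039236  0.01666398]
```

View pics/w13c.png

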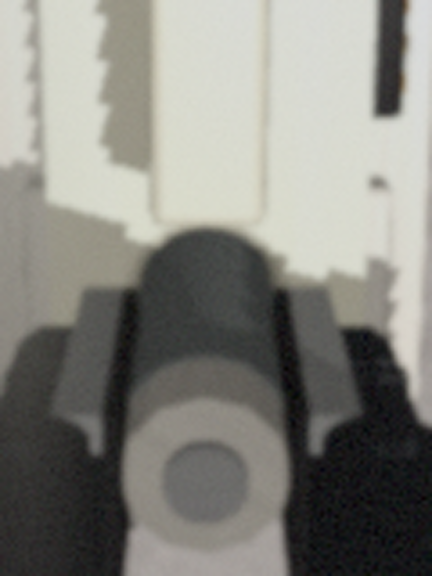

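>>> {"name": "drive_tool", "arguments": {
  "plan": [
    [[0.4,0,0.05,0,0,0,0.1],[0.4,0,0,0,0,0,0.1],[0.4,0,0,0,0,0,0.1],[0.5,0,0,0,0,0,0.1],[0,0,0,0,0,0,0.1]]
  ]
}}

```text
clock: 15.53
tcp_pos: [0.5265, -0.3081, 0.0535]
orientation: [0.567, 0.422, 0.568, -0.422]
wrist_force: [0.8, 1.2, -0.1]
finger_gap: 0.0176
```

>>> {"name": "drive_tool", "arguments": {
  "plan": [
    [[0,0,0,0,0,0,0.3],[0,0,0,0,0,0,0.45],[0,0,0,0,0,0,0.45],[0,0,0,0,0,0,0.45],[0,0,0,0,0,0,0.45]]
  ]
}}

```text
clock: 15.95
tcp_pos: [0.5273, -0.3087, 0.0551]
orientation: [0.568, 0.422, 0.567, -0.422]
wrist_force: [-0.2, 0.8, -0.0]
finger_gap: 0.0388
```

>>> {"name": "drive_tool", "arguments": {
  "plan": [
    [[-1,0,0,0,0,0,0.45],[-3,0,0,0,0,0,0.45],[-3.5,0,0,0,0,0,0.45],[-2.5,0,0,0,0,0,0.45],[0,0,0,0,0,0,0.45]]
  ]
}}

```text
clock: 16.37
tcp_pos: [0.53, -0.3108, 0.1622]
orientation: [0.571, 0.422, 0.564, -0.422]
wrist_force: [0.8, -0.3, 0.8]
finger_gap: 0.0385
```

```bash
python3 - <<'E'
from h import *
import pickle
s=env.get_state();im=env.read_camera('wrist')[:,:,::-1];cv2.imwrite('pics/w14.png',im);print(s['clock'],s['tcp_pos'],s['finger_gap'])
pickle.dump(s,open('s14.pkl','wb'))
sd=np.ascontiguousarray(env.read_camera('side')[:,:,::-1]);cv2.imwrite('pics/side14.png',sd)
sc=np.ascontiguousarray(env.read_camera('scene')[:,:,::-1]);cv2.imwrite('pics/scene14.png',sc)
a=cv2.resize(sd[170:270,350:450],None,fx=4,fy=4);b=cv2.resize(sc[240:310,180:270],None,fx=4,fy=4)
o=np.zeros((400,800,3),np.uint8);o[:400,:400]=a;o[:280,420:780]=b;cv2.imwrite('pics/f14.png',o)
E
```

```text
16.3667 [ 0.53002581 -0.31076956  0.16222332] 0.03846048510904718
```

View pics/w14.png

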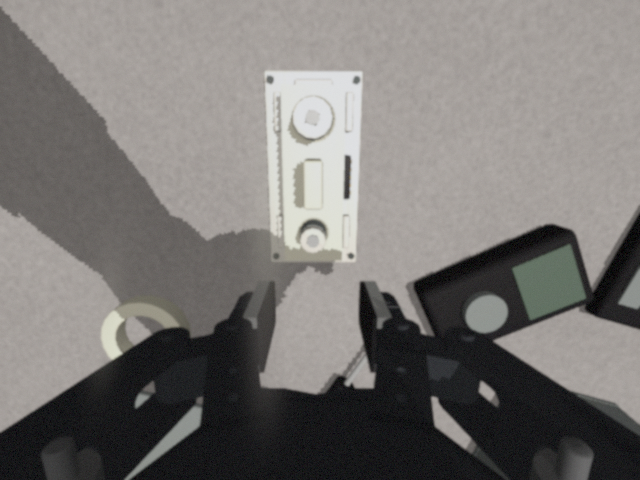

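View pics/f14.png

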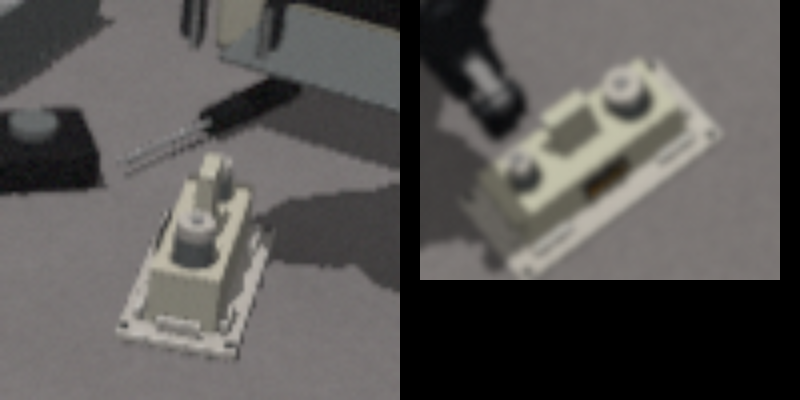

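```bash
python3 - <<'E'
from h import *
import pickle
A=cam('scene');B=cam('side')
print('lens~',tri(rays(A,(358,277)),rays(B,(266,203.5))))
print('slim scene pred',proj(A,[[.5269,-.309,z] for z in (.0775,.0825,.0875)]))
s=pickle.load(open('s14.pkl','rb'));c=cam('wrist',s)
print(proj(c,[[.5269,-.309,.0775],[.5269,-.309,.0875],[.5027,-.2288,.0775]]))
im=cv2.imread('pics/scene14.png');crop(im,300,240,150,120,5,'pics/h1.png')
im=cv2.imread('pics/side14.png');crop(im,200,130,100,160,3.7,'pics/h2.png')
E
```

```text
lens~ [0.72776329 0.02447636 0.18115139]
slim scene pred [[203.56886113 279.58664957]
 [203.1048421  278.75487926]
 [202.63739172 277.91691973]]
[[313.02242673 241.14884504]
 [312.95768806 245.17233173]
 [312.57229855 114.99746628]]
```

View pics/h1.png

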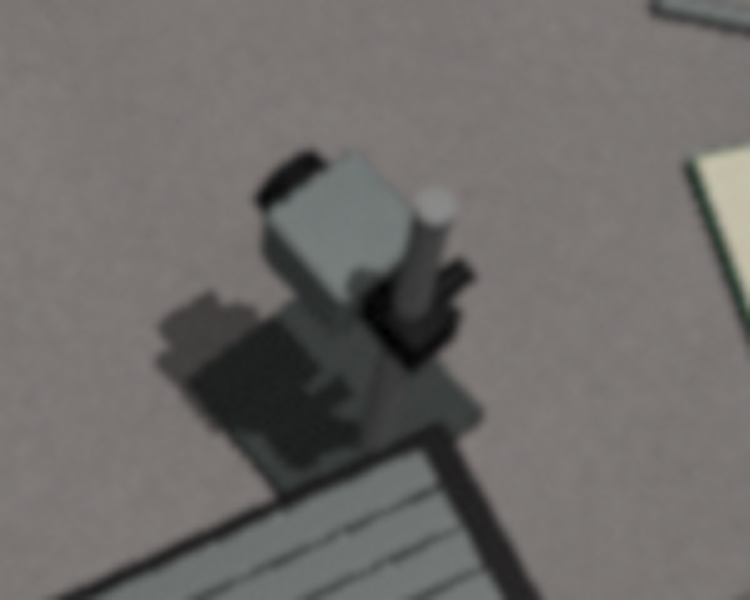

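View pics/h2.png

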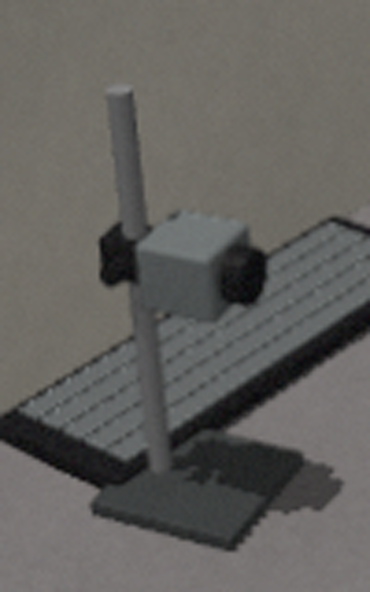

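```bash
python3 - <<'E'
from h import *
R=Rdown(0)@Rn.from_rotvec([0,0,np.radians(35)]).as_matrix();print(R)
plan([.562,-.036,.243],R,15);print(env.get_state()['joint_pos'])
E
```

```text
[[ 0.57357644  0.81915204  0.        ]
 [ 0.          0.         -1.        ]
 [-0.81915204  0.57357644  0.        ]]
from [ 0.5272 -0.3087  0.1555] dist mm/row 19.230627533011813 deg/row 2.576360136543743
[-0.58, 0.75, -1.67, 1.08, -0.34, 2.31]
[-0.56, 0.74, -1.68, 1.08, -0.34, 2.31]
[-0.54, 0.73, -1.69, 1.08, -0.34, 2.31]
[-0.53, 0.72, -1.7, 1.08, -0.34, 2.31]
[-0.51, 0.71, -1.72, 1.08, -0.34, 2.31]
[-0.49, 0.69, -1.73, 1.08, -0.34, 2.31]
[-0.47, 0.68, -1.74, 1.08, -0.34, 2.31]
[-0.45, 0.67, -1.75, 1.08, -0.34, 2.31]
[-0.44, 0.65, -1.76, 1.08, -0.34, 2.31]
[-0.42, 0.64, -1.77, 1.08, -0.34, 2.31]
[-0.41, 0.62, -1.77, 1.08, -0.34, 2.31]
[-0.39, 0.6, -1.78, 1.08, -0.34, 2.31]
[-0.38, 0.58, -1.79, 1.08, -0.34, 2.31]
[-0.37, 0.56, -1.8, 1.08, -0.34, 2.31]
[-0.36, 0.54, -1.81, 1.08, -0.34, 2.31]
[-6.60985480e-01  4.11577575e-01  1.67371430e-03  1.15972941e+00
  4.07701113e-05  6.17442784e-01]
```

>>> {"name": "drive_tool", "arguments": {
  "plan": [
    [[-0.6,0.75,-1.65,1.1,-0.35,2.3,0.5],[-0.55,0.75,-1.7,1.1,-0.35,2.3,0.5],[-0.55,0.75,-1.7,1.1,-0.35,2.3,0.5],[-0.55,0.7,-1.7,1.1,-0.35,2.3,0.5],[-0.5,0.7,-1.7,1.1,-0.35,2.3,0.5]]
  ]
}}

```text
clock: 16.93
tcp_pos: [0.538, -0.2165, 0.1827]
orientation: [0.594, 0.498, 0.493, -0.396]
wrist_force: [-0.3, 1.2, 0.1]
finger_gap: 0.0426
```

>>> {"name": "drive_tool", "arguments": {
  "plan": [
    [[-0.5,0.7,-1.75,1.1,-0.35,2.3,0.5],[-0.45,0.7,-1.75,1.1,-0.35,2.3,0.5],[-0.45,0.65,-1.75,1.1,-0.35,2.3,0.5],[-0.45,0.65,-1.75,1.1,-0.35,2.3,0.5],[-0.4,0.65,-1.75,1.1,-0.35,2.3,0.5]]
  ]
}}

```text
clock: 17.35
tcp_pos: [0.55, -0.1254, 0.2117]
orientation: [0.613, 0.566, 0.412, -0.365]
wrist_force: [0.6, 0.6, 1.2]
finger_gap: 0.0428
```

>>> {"name": "drive_tool", "arguments": {
  "plan": [
    [[-0.4,0.6,-1.8,1.1,-0.35,2.3,0.5],[-0.4,0.6,-1.8,1.1,-0.35,2.3,0.5],[-0.4,0.6,-1.8,1.1,-0.35,2.3,0.5],[-0.35,0.55,-1.8,1.1,-0.35,2.3,0.5],[-0.35,0.55,-1.8,1.1,-0.35,2.3,0.5]]
  ]
}}

```text
clock: 17.77
tcp_pos: [0.5618, -0.0344, 0.2404]
orientation: [0.625, 0.627, 0.326, -0.33]
wrist_force: [0.8, -0.5, -0.2]
finger_gap: 0.0427
```

>>> {"name": "drive_tool", "arguments": {
  "plan": [
    [[0,0,0,0,0,0,0.5],[0,0,0,0,0,0,0.5],[0,0,0,0,0,0,0.5],[0,0,0,0,0,0,0.5],[0,0,0,0,0,0,0.5]]
  ]
}}

```text
clock: 18.18
tcp_pos: [0.5632, -0.0365, 0.2416]
orientation: [0.626, 0.627, 0.326, -0.33]
wrist_force: [0.3, 0.0, 0.1]
finger_gap: 0.0428
```

```bash
python3 - <<'E'
from h import *
import pickle
s=env.get_state();im=env.read_camera('wrist')[:,:,::-1];cv2.imwrite('pics/w15.png',im);print(s['clock'],s['tcp_pos'],Ttool(s)[:3,:3].round(3))
pickle.dump(s,open('s15.pkl','wb'))
E
```

```text
18.1833 [ 0.5632139  -0.03646827  0.2415921 ] [[ 0.569  0.822 -0.006]
 [-0.005 -0.005 -1.   ]
 [-0.822  0.569  0.001]]
```

View pics/w15.png

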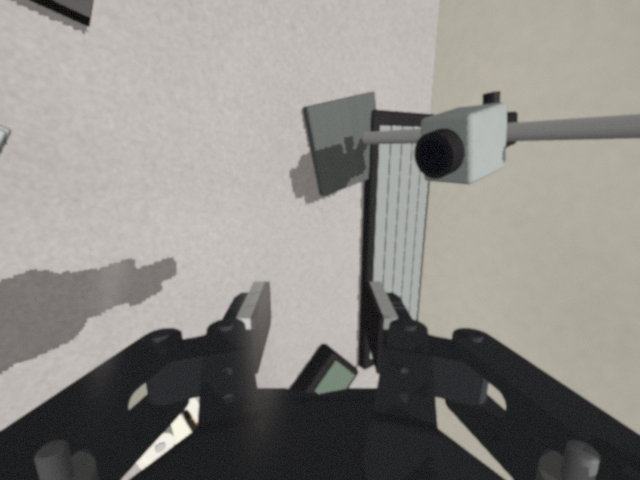

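```bash
python3 - <<'E'
from h import *
im=cv2.imread('pics/w15.png');crop(im,290,80,130,130,4.6,'pics/k1.png');crop(im,395,80,120,120,5,'pics/k2.png')
E
```

```text
(no output)
```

View pics/k1.png

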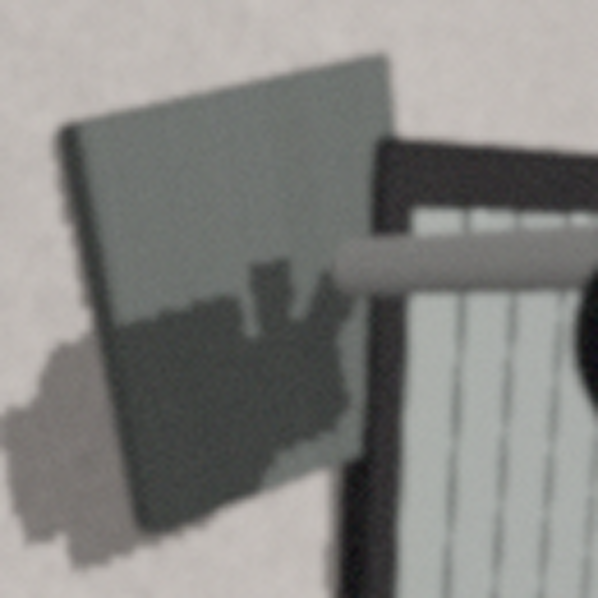

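View pics/k2.png

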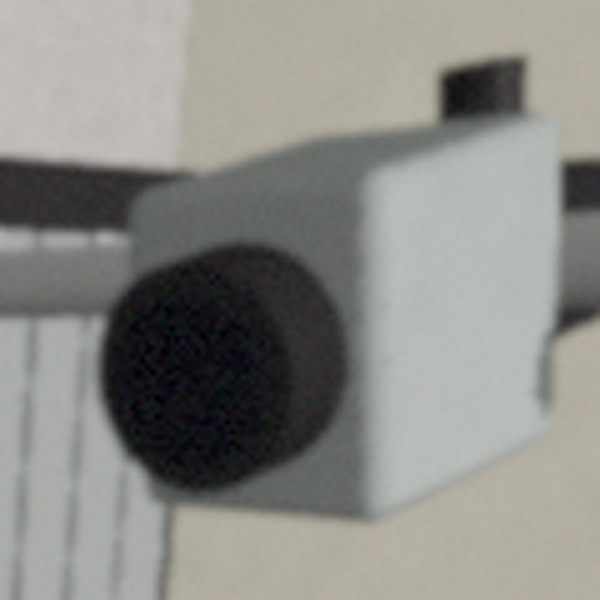

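```bash
python3 - <<'E'
from h import *
import pickle
s=pickle.load(open('s15.pkl','rb'));c=cam('wrist',s)
f=lambda x,y:(290+(x+.5)/4.6-.5,80+(y+.5)/4.6-.5)
A,B,C=onz(c,[f(80,126),f(388,55),f(153,528)],.012)
D=onz(c,[f(362,458)],.012)[0]
print(A,B,C,'AB',np.linalg.norm(B-A),np.degrees(np.arctan2(*(B-A)[[1,0]])),'CA',np.linalg.norm(A-C),np.degrees(np.arctan2(*(A-C)[[1,0]]))-90)
for h in (np.degrees(np.arctan2(*(B-A)[[1,0]])),np.degrees(np.arctan2(*(A-C)[[1,0]]))-90):
  t=np.radians(h);ax=np.array([np.cos(t),np.sin(t)]);print(h,'lens from plate',(A+C)[:2]/2+ax*.055-.04*ax)
L=(434,153.2)
S=cam('scene');sd=cam('side')
wr=rays(c,L)
l1=(300+(287+.5)/5-.5,240+(181)/5-.5);l2=(200+246/3.7-.5,130+277/3.7-.5)
print(l1,l2)
for prs in ((wr,rays(S,l1)),(wr,rays(sd,l2)),(rays(S,l1),rays(sd,l2)),(wr,rays(S,l1),rays(sd,l2))):print(tri(*prs).round(4))
for z in (.17,.175,.18,.185,.19,.195):
  o,d=wr;print(z,(o+d[0]*((z-o[2])/d[0,2])).round(4))
E
```

```text
[0.70905931 0.07562607 0.012     ] [0.81412221 0.10053005 0.012     ] [ 0.73179349 -0.02732081  0.012     ] AB 0.10797416495425721 13.335199873733579 CA 0.10542724713200916 12.45299157000801
13.335199873733579 lens from plate [0.73502196 0.02761234]
12.45299157000801 lens from plate [0.7350735  0.02738721]
(357.0, 275.7) (265.98648648648646, 204.36486486486484)
[0.7232 0.0245 0.1802]
[0.7276 0.0251 0.1783]
[0.7249 0.0253 0.1805]
[0.7246 0.0253 0.18  ]
0.17 [0.7373 0.025  0.17  ]
0.175 [0.7305 0.0251 0.175 ]
0.18 [0.7238 0.0252 0.18  ]
0.185 [0.717  0.0254 0.185 ]
0.19 [0.7103 0.0255 0.19  ]
0.195 [0.7036 0.0256 0.195 ]
```

```bash
python3 - <<'E'
from h import *
import pickle
s=pickle.load(open('s15.pkl','rb'));c=cam('wrist',s)
g=lambda x,y:(395+(x+.5)/5-.5,80+(y+.5)/5-.5)
f=lambda x,y:(290+(x+.5)/4.6-.5,80+(y+.5)/4.6-.5)
def head(p,q):
    o,d=rays(c,[p,q]);n=np.cross(d[0],d[1]);v=np.cross(n,[0,0,1]);h=np.degrees(np.arctan2(v[1],v[0]));return (h+45)%90-45
print('top edges',head(g(372,180),g(550,118)),head(g(372,517),g(545,435)),'front',head(g(370,185),g(370,510)))
print('plate',head(f(80,126),f(388,55)),head(f(80,126),f(153,528)),head(f(165,525),f(362,458)))
im=cv2.imread('pics/w15.png');gr=im.max(2)
# subpixel line fit of plate far edge & box edges with LSD
l=cv2.createLineSegmentDetector(0).detect(cv2.GaussianBlur(gr,(3,3),0))[0][:,0]
for a in l:
    m=(a[:2]+a[2:])/2;L=np.hypot(*(a[2:]-a[:2]))
    if L>12 and 295<m[0]<510 and 85<m[1]<205: print(a.round(1),L.round(1),'h',round(head(a[:2],a[2:]),1))
E
```

```text
top edges 13.492749603669807 12.430659690648582 front 11.960927618050107
plate 13.335199873733558 12.45299157000801 11.043267965781524
[376.9 112.4 479.5 108.1] 102.7 h 4.4
[483.2  93.5 498.6  90.1] 15.7 h 11.0
[420.2 172.8 413.1 153.5] 20.6 h 34.1
[502.2 159.7 507.5 112.2] 47.8 h 4.0
[427.2 181.7 421.8 170. ] 12.9 h 39.2
[411.8 155.8 417.6 140.9] 16.0 h -26.5
[364.1 176.2 307.9 205.3] 63.2 h 18.6
[420.6 125.6 380.5 124.4] 40.1 h 0.6
[319.  193.9 300.9 110.3] 85.6 h 14.4
[305.4 105.8 372.2  90.6] 68.5 h 13.3
[469.5 185.1 427.3 177.9] 42.8 h -9.0
[374.1  90.7 375.4 107. ] 16.3 h 10.0
[501.7 100.8 468.9 113.9] 35.3 h 15.3
[414.4 139.4 441.2 126.7] 29.6 h 17.7
[413.1 142.9 380.6 143.3] 32.5 h 0.7
[368.1 176.9 369.6 144.4] 32.6 h -0.6
[461.9 165.6 441.4 177.2] 23.6 h 17.2
[369.7 128.2 370.6 110.6] 17.6 h -1.2
[296.  167.8 301.2 153.3] 15.4 h -24.5
[467.2 114.4 467.1 181.9] 67.5 h 11.6
[441.5 127.1 456.7 131.4] 15.8 h -7.7
[307.  109.1 314.7 149.3] 40.9 h 13.2
[391.8 130.4 416.9 129.6] 25.1 h 2.4
[316.3 150.1 339.7 143. ] 24.4 h 13.2
[362.4 152.8 365.  167. ] 14.4 h 16.6
[364.2 140.9 377.8 142.4] 13.7 h -4.3
[346.8 151.9 343.  137.8] 14.6 h 21.4
[399.7 190.6 399.6 203.1] 12.5 h 5.0
[397.5 171.8 399.2 145.6] 26.3 h -0.3
[391.3 146.8 388.9 194.4] 47.6 h 0.3
[411.7 164.4 409.  203.2] 38.9 h 0.3
[400.6 174.4 399.9 188.2] 13.8 h 1.0
[401.6 156.9 401.  171.9] 15.0 h 2.1
[407.8 173.1 409.2 156.9] 16.3 h -1.3
[395.7 204.4 396.7 186.9] 17.5 h 0.3
[405.7 204.4 407.4 178.2] 26.3 h 0.3
[448.  139.1 453.9 159.2] 21.0 h 34.2
[474.4 179.4 496.9 168.2] 25.2 h 13.4
```

```bash
python3 - <<'E'
from h import *
R=Rn.from_rotvec([0,0,np.radians(13)]).as_matrix()@Rdown(0)@Rn.from_rotvec([0,0,np.radians(65)]).as_matrix()
plan([.62,-.05,.165],R,10);print(env.get_state()['joint_pos'])
E
```

```text
from [ 0.5632 -0.0364  0.2417] dist mm/row 9.63630446156387 deg/row 3.3045059464634376
[0.95, 0.03, 0.13, -0.87, 1.04, 3.01]
[0.95, -0.02, 0.15, -0.87, 1.04, 3.01]
[0.95, -0.07, 0.16, -0.87, 1.04, 3.01]
[0.94, -0.13, 0.18, -0.87, 1.04, 3.01]
[0.93, -0.18, 0.19, -0.87, 1.04, 3.01]
[0.91, -0.23, 0.21, -0.87, 1.04, 3.01]
[0.89, -0.28, 0.22, -0.87, 1.04, 3.01]
[0.87, -0.33, 0.23, -0.87, 1.04, 3.01]
[0.85, -0.38, 0.24, -0.87, 1.04, 3.01]
[0.83, -0.43, 0.25, -0.87, 1.04, 3.01]
[-0.29357547 -0.15684865 -0.63713327  0.50366786  0.16093176  1.33202232]
```

>>> {"name": "drive_tool", "arguments": {
  "plan": [
    [[0.95,0.05,0.15,-0.9,1,3,0.5],[0.95,0,0.15,-0.9,1,3,0.5],[0.95,-0.05,0.15,-0.9,1,3,0.5],[0.95,-0.15,0.2,-0.9,1,3,0.5],[0.95,-0.2,0.2,-0.9,1,3,0.5]]
  ]
}}

```text
clock: 18.65
tcp_pos: [0.5922, -0.0434, 0.2038]
orientation: [0.674, 0.653, 0.28, -0.204]
wrist_force: [1.1, -0.1, -0.0]
finger_gap: 0.0429
```

>>> {"name": "drive_tool", "arguments": {
  "plan": [
    [[0.9,-0.25,0.2,-0.9,1,3,0.5],[0.9,-0.3,0.2,-0.9,1,3,0.5],[0.85,-0.35,0.25,-0.9,1,3,0.5],[0.85,-0.4,0.25,-0.9,1,3,0.5],[0.85,-0.4,0.25,-0.9,1,3,0.5]]
  ]
}}

```text
clock: 19.07
tcp_pos: [0.6438, -0.0623, 0.1825]
orientation: [0.703, 0.663, 0.246, -0.08]
wrist_force: [0.0, -1.0, 1.0]
finger_gap: 0.043
```

>>> {"name": "drive_tool", "arguments": {
  "plan": [
    [[0,0,0,0,0,0,0.5],[0,0,0,0,0,0,0.5],[0,0,0,0,0,0,0.5],[0,0,0,0,0,0,0.5],[0,0,0,0,0,0,0.5]]
  ]
}}

```text
clock: 19.48
tcp_pos: [0.6426, -0.0605, 0.1828]
orientation: [0.702, 0.663, 0.247, -0.08]
wrist_force: [0.7, -0.4, -0.1]
finger_gap: 0.0422
```

```bash
python3 - <<'E'
from h import *
import pickle
s=env.get_state();im=env.read_camera('wrist')[:,:,::-1];cv2.imwrite('pics/w16.png',im);print(s['clock'],s['tcp_pos'],Ttool(s)[:3,:3].round(3),s['joint_pos'])
pickle.dump(s,open('s16.pkl','wb'))
E
```

```text
19.4833 [ 0.6425869  -0.06046681  0.18284844] [[ 0.865  0.441  0.241]
 [ 0.215  0.109 -0.971]
 [-0.454  0.891 -0.   ]] [-0.51515688  0.11185411 -1.02671403 -0.52652733  0.65960933  1.16470656]
```

View pics/w16.png

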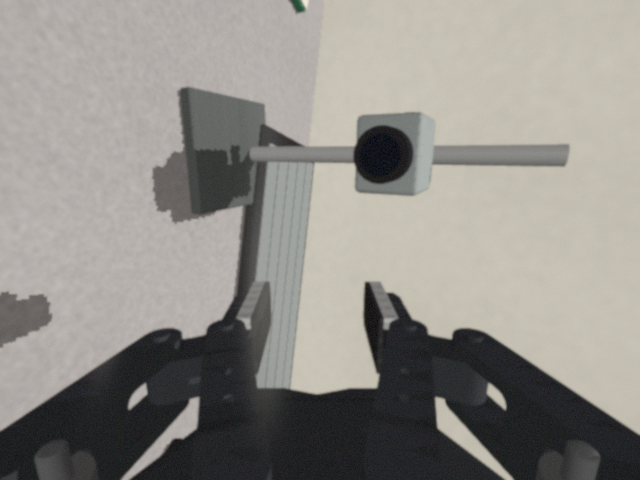

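```bash
python3 - <<'E'
from h import *
import pickle
im=cv2.imread('pics/w16.png');crop(im,340,95,110,115,5,'pics/k3.png')
s1=pickle.load(open('s15.pkl','rb'));c1=cam('wrist',s1);s2=pickle.load(open('s16.pkl','rb'));c2=cam('wrist',s2)
m=(im.max(2)<75).astype(np.uint8);n,l,st,ce=cv2.connectedComponentsWithStats(m[100:210,340:440])
for i in range(1,n):
  if st[i,4]>300: print(st[i],ce[i]+[340,100])
S=cam('scene');sd=cam('side')
a=rays(c1,(434,153.2));b=rays(c2,(382.5,154));e=rays(S,(357,275.7));f=rays(sd,(266,204.4))
for q in ((a,b),(b,e),(b,f),(a,b,e,f)):
    P=tri(*q);print(P.round(4))
print([proj(k,P).round(1).tolist() for k in (c1,c2,S,sd)])
E
```

```text
[  14   26   59   58 2673] [382.72128694 154.15039282]
[0.7217 0.0247 0.1821]
[0.7236 0.024  0.1818]
[0.7275 0.0257 0.1801]
[0.7247 0.0252 0.1806]
[[[435.2, 153.3]], [[381.0, 153.4]], [[357.9, 276.0]], [[267.0, 204.2]]]
```

View pics/k3.png

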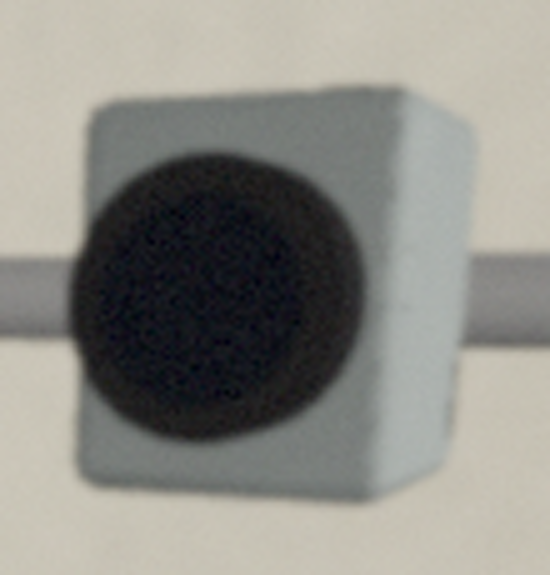

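```bash
python3 - <<'E'
from h import *
import pickle
s1=pickle.load(open('s15.pkl','rb'));c1=cam('wrist',s1);s2=pickle.load(open('s16.pkl','rb'));c2=cam('wrist',s2)
S=cam('scene');sd=cam('side')
a=rays(c1,(434.3,153.2));b=rays(c2,(379.3,154.3));e=rays(S,(357,275.7));f=rays(sd,(266,204.4))
for q in ((a,b),(b,e),(b,f),(e,f),(a,b,e,f)):
    P=tri(*q);print(P.round(4))
print([proj(k,P).round(1).tolist() for k in (c1,c2,S,sd)])
h=np.radians(12.7);ax=np.array([np.cos(h),np.sin(h),0])
v=P-.1*ax;print('view',v,'carrier origin',v-.029*ax-[0,0,.026])
# tab TCP
y=np.radians(16.8);C=np.array([.5148,-.2690]);R=Rdown(y)
print(C);plan([*C,.20],R,15)
E
```

```text
[0.726  0.0251 0.1789]
[0.723  0.024  0.1799]
[0.7279 0.0252 0.1787]
[0.7248 0.0253 0.1804]
[0.7248 0.0251 0.1798]
[[[434.5, 153.4]], [[380.0, 153.6]], [[357.8, 276.2]], [[267.0, 204.4]]]
view [0.62725402 0.00308179 0.179818  ] carrier origin [ 0.59896352 -0.00329375  0.153818  ]
[ 0.5148 -0.269 ]
from [ 0.6427 -0.0604  0.183 ] dist mm/row 16.348496132627318 deg/row 4.204932148605893
[-1.09, -0.43, 1.14, -0.17, 0.11, -4.2]
[-1.06, -0.51, 1.14, -0.17, 0.11, -4.2]
[-1.02, -0.59, 1.14, -0.17, 0.11, -4.2]
[-0.97, -0.66, 1.13, -0.17, 0.11, -4.2]
[-0.92, -0.74, 1.13, -0.17, 0.11, -4.2]
[-0.87, -0.81, 1.13, -0.17, 0.11, -4.2]
[-0.81, -0.87, 1.12, -0.17, 0.11, -4.2]
[-0.75, -0.93, 1.12, -0.17, 0.11, -4.2]
[-0.68, -0.99, 1.11, -0.17, 0.11, -4.2]
[-0.61, -1.04, 1.11, -0.17, 0.11, -4.2]
[-0.53, -1.08, 1.1, -0.17, 0.11, -4.2]
[-0.45, -1.12, 1.1, -0.17, 0.11, -4.2]
[-0.37, -1.15, 1.1, -0.17, 0.11, -4.2]
[-0.29, -1.18, 1.09, -0.17, 0.11, -4.2]
[-0.2, -1.2, 1.09, -0.17, 0.11, -4.2]
```

>>> {"name": "drive_tool", "arguments": {
  "plan": [
    [[-1.1,-0.45,1.15,-0.2,0.1,-4.2,0.5],[-1.05,-0.5,1.15,-0.2,0.1,-4.2,0.5],[-1,-0.6,1.15,-0.2,0.1,-4.2,0.5],[-0.95,-0.65,1.15,-0.2,0.1,-4.2,0.5],[-0.9,-0.75,1.15,-0.2,0.1,-4.2,0.5]]
  ]
}}

```text
clock: 19.95
tcp_pos: [0.6018, -0.1285, 0.1877]
orientation: [0.682, 0.603, 0.364, -0.198]
wrist_force: [0.4, -0.3, -0.1]
finger_gap: 0.0427
```

>>> {"name": "drive_tool", "arguments": {
  "plan": [
    [[-0.85,-0.8,1.15,-0.2,0.1,-4.2,0.5],[-0.8,-0.85,1.1,-0.2,0.1,-4.2,0.5],[-0.75,-0.95,1.1,-0.2,0.1,-4.2,0.5],[-0.7,-1,1.1,-0.2,0.1,-4.2,0.5],[-0.6,-1.05,1.1,-0.2,0.1,-4.2,0.5]]
  ]
}}

```text
clock: 20.37
tcp_pos: [0.5593, -0.198, 0.1924]
orientation: [0.638, 0.521, 0.472, -0.314]
wrist_force: [0.1, -0.8, 0.5]
finger_gap: 0.0426
```

>>> {"name": "drive_tool", "arguments": {
  "plan": [
    [[-0.55,-1.1,1.1,-0.2,0.1,-4.2,0.5],[-0.45,-1.1,1.1,-0.2,0.1,-4.2,0.5],[-0.35,-1.15,1.1,-0.2,0.1,-4.2,0.5],[-0.3,-1.2,1.1,-0.2,0.1,-4.2,0.5],[-0.2,-1.2,1.1,-0.2,0.1,-4.2,0.5]]
  ]
}}

```text
clock: 20.78
tcp_pos: [0.517, -0.2679, 0.1974]
orientation: [0.573, 0.422, 0.565, -0.418]
wrist_force: [0.0, -0.8, -0.1]
finger_gap: 0.0427
```

```bash
python3 - <<'E'
from h import *
y=np.radians(16.8)
plan([.5148,-.269,.18],Rdown(y),5)
E
```

```text
from [ 0.517  -0.2679  0.1974] dist mm/row 3.5218148921440515 deg/row 0.1597785818061125
[0.35, -0.05, 0.01, 0.06, 0.07, -0.13]
[0.35, -0.05, 0.01, 0.06, 0.07, -0.13]
[0.35, -0.05, 0.01, 0.06, 0.07, -0.13]
[0.35, -0.05, 0.01, 0.06, 0.07, -0.13]
[0.35, -0.05, 0.01, 0.06, 0.07, -0.13]
```

>>> {"name": "drive_tool", "arguments": {
  "plan": [
    [[1,-0.05,0,0.1,0.1,-0.15,0.5],[1,-0.05,0,0.1,0.1,-0.15,0.5],[1,-0.05,0,0.05,0.1,-0.15,0.5],[1,0,0,0,0,-0.1,0.5],[0,0,0,0,0,0,0.5]]
  ]
}}

```text
clock: 21.2
tcp_pos: [0.5143, -0.266, 0.1527]
orientation: [0.567, 0.423, 0.569, -0.42]
wrist_force: [-0.5, 0.3, -0.6]
finger_gap: 0.0423
```

>>> {"name": "drive_tool", "arguments": {
  "plan": [
    [[0,0,0,0,0,0,0.5],[0,0,0,0,0,0,0.5],[0,0,0,0,0,0,0.5],[0,0,0,0,0,0,0.5],[0,0,0,0,0,0,0.5]]
  ]
}}

```text
clock: 21.62
tcp_pos: [0.5165, -0.2681, 0.1565]
orientation: [0.569, 0.423, 0.566, -0.42]
wrist_force: [0.5, -0.5, 0.6]
finger_gap: 0.0425
```

```bash
python3 - <<'E'
from h import *
import pickle
s=env.get_state();im=env.read_camera('wrist')[:,:,::-1];cv2.imwrite('pics/w17.png',im);print(s['clock'],s['tcp_pos'],Ttool(s)[:3,:3].round(4))
pickle.dump(s,open('s17.pkl','wb'))
plan([.5148,-.269,.105],Rdown(np.radians(16.8)),1)
crop(im,240,170,150,220,2.7,'pics/w17c.png')
c=cam('wrist',s);print('tab pred',proj(c,[.5148,-.269,.097]),proj(c,[*s['tcp_pos'][:2],.097]))
E
```

```text
21.6167 [ 0.51653622 -0.26806544  0.15645531] [[ 4.900e-03  9.574e-01  2.886e-01]
 [ 1.300e-03  2.886e-01 -9.574e-01]
 [-1.000e+00  5.000e-03  2.000e-04]]
from [ 0.5165 -0.268   0.1563] dist mm/row 51.34805992903366 deg/row 0.2747872624368251
[5.13, -0.21, 0.05, -0.02, -0.0, -0.27]
tab pred [[313.85357272 257.26233647]] [[316.87935651 256.67164607]]
```

View pics/w17.png

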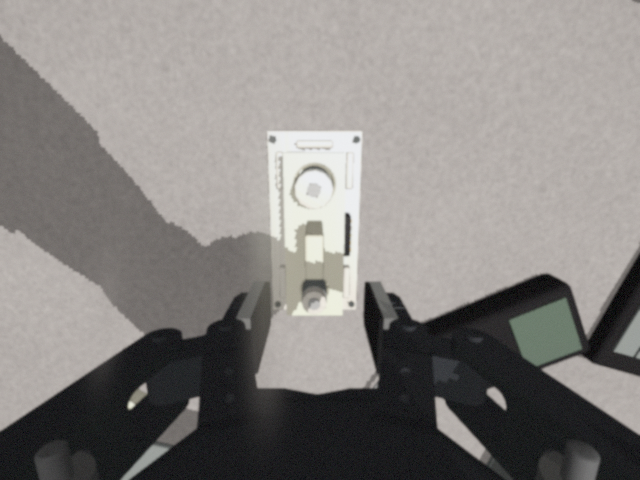

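>>> {"name": "drive_tool", "arguments": {
  "plan": [
    [[2,-0.1,0.02,0,0,-0.15,0.5],[2,-0.08,0.02,0,0,-0.1,0.5],[2,0,0,0,0,0,0.5],[2,0,0,0,0,0,0.5],[1.5,0,0,0,0,0,0.5]]
  ]
}}

```text
clock: 22.08
tcp_pos: [0.5143, -0.2684, 0.0594]
orientation: [0.567, 0.422, 0.568, -0.422]
wrist_force: [-0.3, 0.2, -0.5]
finger_gap: 0.0429
```

```bash
python3 - <<'E'
from h import *
import pickle
s=env.get_state();im=env.read_camera('wrist')[:,:,::-1];cv2.imwrite('pics/w18.png',im);print(s['clock'],s['tcp_pos'],Ttool(s)[:3,:3].round(4),s['wrist_force'])
pickle.dump(s,open('s18.pkl','wb'))
E
```

```text
22.0833 [ 0.51428634 -0.26841933  0.05943623] [[-1.100e-03  9.574e-01  2.886e-01]
 [ 1.200e-03  2.886e-01 -9.574e-01]
 [-1.000e+00 -7.000e-04 -1.400e-03]] [-0.29308115  0.24781055 -0.51414134]
```

View pics/w18.png

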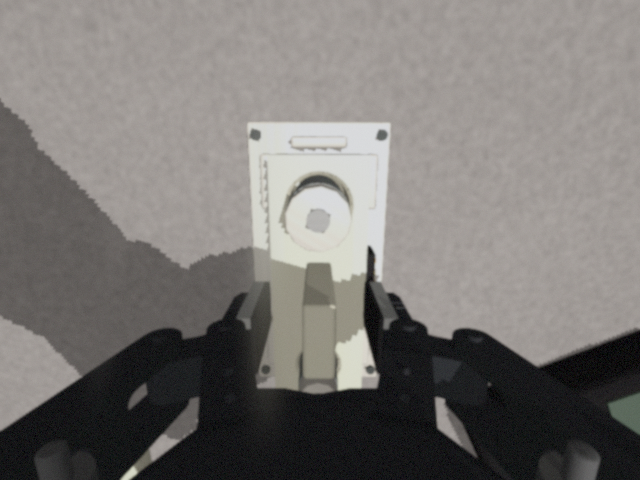

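>>> {"name": "drive_tool", "arguments": {
  "plan": [
    [[0,0,0,0,0,0,0],[0,0,0,0,0,0,0],[0,0,0,0,0,0,0],[0,0,0,0,0,0,0],[0,0,0,0,0,0,0]]
  ],
  "squeeze": 80
}}

```text
clock: 22.55
tcp_pos: [0.5154, -0.2692, 0.0621]
orientation: [0.568, 0.422, 0.567, -0.422]
wrist_force: [-0.1, -0.1, 2.6]
finger_gap: 0.0111
```

```bash
python3 - <<'E'
from h import *
import pickle
s=env.get_state();print(s['tcp_pos'],s['wrist_force'],s['ft_torque'],s['finger_gap'],Ttool(s)[:3,:3].round(4).tolist())
c=cam('wrist',pickle.load(open('s18.pkl','rb')));T=Ttool(pickle.load(open('s18.pkl','rb')))
for z in (-.003,0,.003):print(z,proj(c,(T@np.array([-.0375,0,z,1]))[:3]))
E
```

```text
[ 0.51541193 -0.26922284  0.06212031] [-0.09063447 -0.12979975  2.60500355] [ 0.06998121  0.215213   -0.02250757] 0.011091912814292448 [[0.0013, 0.9574, 0.2886], [-0.0007, 0.2886, -0.9574], [-1.0, 0.0011, 0.0011]]
-0.003 [[317.8241553  333.42579752]]
0 [[317.81466146 340.93865543]]
0.003 [[317.80530631 348.35687548]]
```

>>> {"name": "drive_tool", "arguments": {
  "plan": [
    [[-0.3,0,0,0,0,0,0],[-0.6,0,0,0,0,0,0],[-1,0,0,0,0,0,0],[-1.5,0,0,0,0,0,0],[-2,0,0,0,0,0,0]]
  ]
}}

```text
clock: 22.97
tcp_pos: [0.5137, -0.268, 0.1147]
orientation: [0.566, 0.422, 0.569, -0.422]
wrist_force: [0.8, -0.0, -4.2]
finger_gap: 0.011
```

>>> {"name": "drive_tool", "arguments": {
  "plan": [
    [[-2,0,0,0,0,0,0],[-2,0,0,0,0,0,0],[-2,0,0,0,0,0,0],[-2,0,0,0,0,0,0],[-1.2,0,0,0,0,0,0]]
  ]
}}

```text
clock: 23.38
tcp_pos: [0.5153, -0.2691, 0.2101]
orientation: [0.568, 0.422, 0.567, -0.422]
wrist_force: [1.1, 0.1, -2.8]
finger_gap: 0.0109
```

```bash
python3 - <<'E'
from h import *
import pickle
s=env.get_state();im=env.read_camera('wrist')[:,:,::-1];cv2.imwrite('pics/w19.png',im);print(s['clock'],s['tcp_pos'],s['wrist_force'],s['finger_gap'],Ttool(s)[:3,:3].round(4).tolist())
pickle.dump(s,open('s19.pkl','wb'))
plan([.599,-.0033,.2063],Rdown(np.radians(12.7)),20)
E
```

```text
23.3833 [ 0.51530099 -0.26908922  0.21008977] [ 1.08249489  0.11865897 -2.77322543] 0.010882595393387132 [[0.0022, 0.9574, 0.2887], [-0.0011, 0.2887, -0.9574], [-1.0, 0.0017, 0.0017]]
from [ 0.5161 -0.2697  0.212 ] dist mm/row 13.950432132007723 deg/row 0.2047605319041288
[0.03, 0.78, -1.16, 0.2, 0.01, -0.01]
[0.03, 0.78, -1.16, 0.2, 0.01, -0.01]
[0.03, 0.77, -1.16, 0.2, 0.01, -0.01]
[0.03, 0.77, -1.16, 0.2, 0.01, -0.01]
[0.03, 0.76, -1.17, 0.2, 0.01, -0.01]
[0.03, 0.76, -1.17, 0.2, 0.01, -0.01]
[0.03, 0.76, -1.17, 0.2, 0.01, -0.01]
[0.03, 0.75, -1.17, 0.2, 0.01, -0.01]
[0.03, 0.75, -1.18, 0.2, 0.01, -0.01]
[0.03, 0.74, -1.18, 0.2, 0.01, -0.01]
[0.03, 0.74, -1.18, 0.2, 0.01, -0.01]
[0.03, 0.74, -1.19, 0.2, 0.01, -0.01]
[0.03, 0.73, -1.19, 0.2, 0.01, -0.01]
[0.03, 0.73, -1.19, 0.2, 0.01, -0.01]
[0.03, 0.72, -1.19, 0.2, 0.01, -0.01]
[0.03, 0.72, -1.2, 0.2, 0.01, -0.01]
[0.03, 0.71, -1.2, 0.2, 0.01, -0.01]
[0.03, 0.71, -1.2, 0.2, 0.01, -0.01]
[0.03, 0.71, -1.2, 0.2, 0.01, -0.01]
[0.03, 0.7, -1.21, 0.2, 0.01, -0.01]
```

View pics/w19.png

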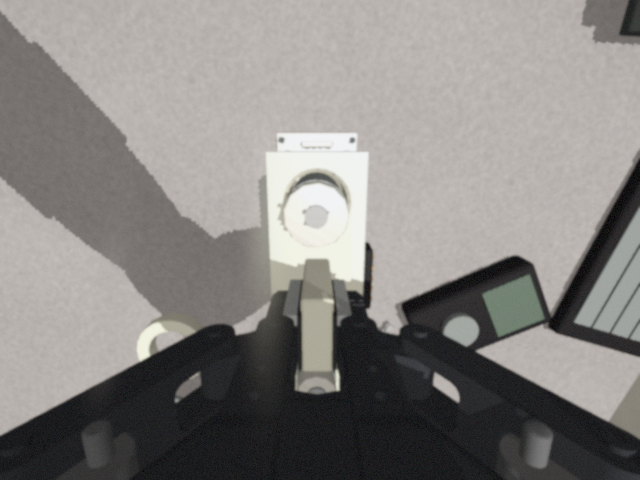

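>>> {"name": "drive_tool", "arguments": {
  "plan": [
    [[0,0.4,-0.6,0.2,0,0,0],[0.03,0.8,-1.2,0.2,0,0,0],[0.03,0.8,-1.2,0.2,0,0,0],[0.03,0.8,-1.2,0.2,0,0,0],[0.03,0.8,-1.2,0.2,0,0,0]]
  ]
}}

```text
clock: 23.85
tcp_pos: [0.5335, -0.2052, 0.2042]
orientation: [0.563, 0.427, 0.565, -0.427]
wrist_force: [-0.4, 0.6, -3.7]
finger_gap: 0.0108
```

>>> {"name": "drive_tool", "arguments": {
  "plan": [
    [[0.03,0.8,-1.2,0.2,0,0,0],[0.03,0.8,-1.2,0.2,0,0,0],[0.03,0.75,-1.2,0.2,0,0,0],[0.03,0.75,-1.2,0.2,0,0,0],[0.03,0.75,-1.2,0.2,0,0,0]]
  ]
}}

```text
clock: 24.27
tcp_pos: [0.5546, -0.1371, 0.2027]
orientation: [0.559, 0.431, 0.561, -0.432]
wrist_force: [-0.1, -0.5, -5.1]
finger_gap: 0.0112
```

>>> {"name": "drive_tool", "arguments": {
  "plan": [
    [[0.03,0.75,-1.2,0.2,0,0,0],[0.03,0.75,-1.2,0.2,0,0,0],[0.03,0.7,-1.2,0.2,0,0,0],[0.03,0.7,-1.2,0.2,0,0,0],[0.03,0.7,-1.2,0.2,0,0,0]]
  ]
}}

```text
clock: 24.68
tcp_pos: [0.5744, -0.0701, 0.2012]
orientation: [0.555, 0.436, 0.558, -0.437]
wrist_force: [-0.4, 0.4, -3.3]
finger_gap: 0.0112
```

```bash
python3 - <<'E'
from h import *
s=env.get_state();print(s['clock'],s['tcp_pos'],s['finger_gap'])
plan([.599,-.0033,.2063],Rdown(np.radians(12.7)),10)
E
```

```text
24.6833 [ 0.57444609 -0.07014316  0.20122811] 0.011245865029163851
from [ 0.5744 -0.0701  0.2012] dist mm/row 7.139066434511189 deg/row 0.10927807758129959
[-0.05, 0.4, -0.59, 0.11, -0.01, 0.01]
[-0.05, 0.4, -0.59, 0.11, -0.01, 0.01]
[-0.05, 0.4, -0.59, 0.11, -0.01, 0.01]
[-0.05, 0.39, -0.59, 0.11, -0.01, 0.01]
[-0.05, 0.39, -0.59, 0.11, -0.01, 0.01]
[-0.05, 0.39, -0.59, 0.11, -0.01, 0.01]
[-0.05, 0.39, -0.6, 0.11, -0.01, 0.01]
[-0.05, 0.39, -0.6, 0.11, -0.01, 0.01]
[-0.05, 0.39, -0.6, 0.11, -0.01, 0.01]
[-0.05, 0.39, -0.6, 0.11, -0.01, 0.01]
```

>>> {"name": "drive_tool", "arguments": {
  "plan": [
    [[-0.05,0.4,-0.6,0.1,0,0,0],[-0.05,0.4,-0.6,0.1,0,0,0],[-0.05,0.4,-0.6,0.1,0,0,0],[-0.05,0.4,-0.6,0.1,0,0,0],[-0.05,0.4,-0.6,0.1,0,0,0]]
  ]
}}

```text
clock: 25.1
tcp_pos: [0.5878, -0.0375, 0.2052]
orientation: [0.554, 0.439, 0.555, -0.439]
wrist_force: [0.6, 0.2, -3.6]
finger_gap: 0.0111
```

>>> {"name": "drive_tool", "arguments": {
  "plan": [
    [[-0.05,0.4,-0.6,0.1,0,0,0],[-0.05,0.4,-0.6,0.1,0,0,0],[-0.05,0.4,-0.6,0.1,0,0,0],[-0.05,0.4,-0.6,0.1,0,0,0],[-0.05,0.4,-0.6,0.1,0,0,0]]
  ]
}}

```text
clock: 25.52
tcp_pos: [0.6007, -0.0035, 0.2078]
orientation: [0.552, 0.441, 0.553, -0.441]
wrist_force: [-0.1, -0.7, -2.7]
finger_gap: 0.0109
```

>>> {"name": "drive_tool", "arguments": {
  "plan": [
    [[0,0,0,0,0,0,0],[0,0,0,0,0,0,0],[0,0,0,0,0,0,0],[0,0,0,0,0,0,0],[0,0,0,0,0,0,0]]
  ]
}}

```text
clock: 25.93
tcp_pos: [0.6003, -0.0044, 0.2078]
orientation: [0.552, 0.441, 0.553, -0.441]
wrist_force: [-0.5, -1.2, -3.8]
finger_gap: 0.0112
```

```bash
python3 - <<'E'
from h import *
import pickle
s=env.get_state();im=env.read_camera('wrist')[:,:,::-1];cv2.imwrite('pics/w20.png',im);print(s['clock'],s['tcp_pos'],s['finger_gap'],Ttool(s)[:3,:3].round(4).tolist())
pickle.dump(s,open('s20.pkl','wb'))
S=env.read_camera('scene')[:,:,::-1];cv2.imwrite('pics/scene20.png',S);D=env.read_camera('side')[:,:,::-1];cv2.imwrite('pics/side20.png',D)
print(env.get_state()['tcp_pos'])
crop(S,280,190,160,140,4.2,'pics/sc20c.png');crop(D,210,100,180,190,3.1,'pics/sd20c.png')
E
```

```text
25.9333 [ 0.60028179 -0.00442883  0.20776548] 0.011240346087083155 [[-0.0005, 0.9754, 0.2206], [0.0006, 0.2206, -0.9754], [-1.0, -0.0003, -0.0007]]
[ 0.600305   -0.00434854  0.20779099]
```

View pics/w20.png

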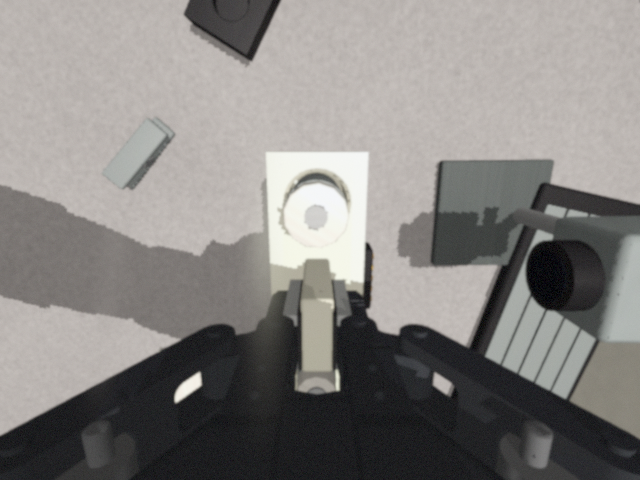

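View pics/sc20c.png

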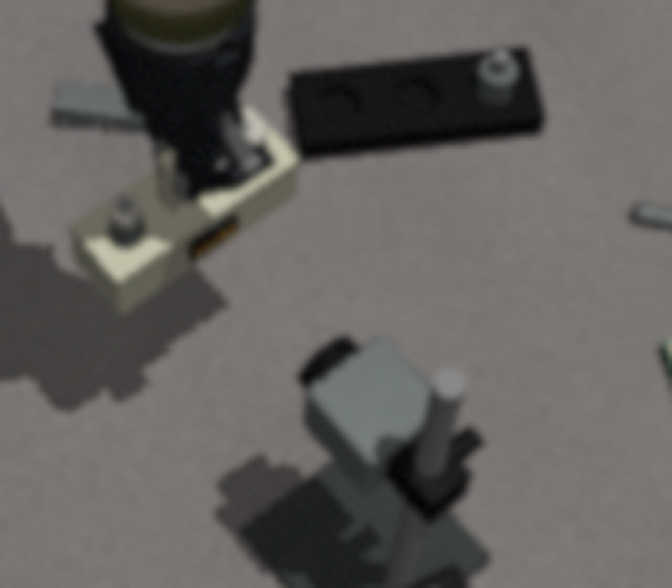

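View pics/sd20c.png

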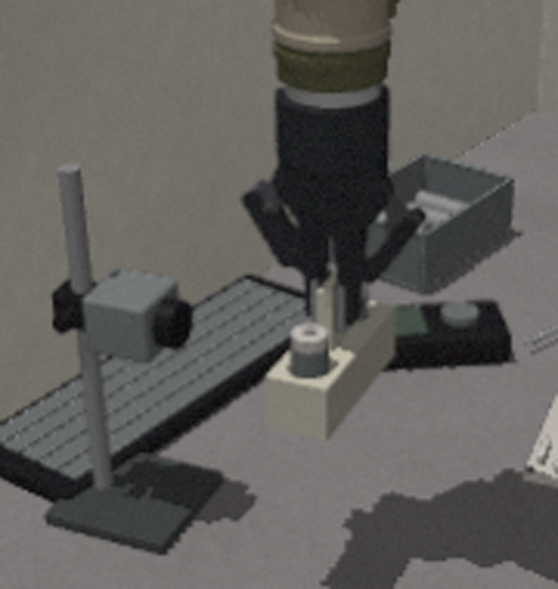

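```bash
python3 - <<'E'
from h import *
import pickle
s=pickle.load(open('s20.pkl','rb'));c=cam('wrist',s);T=Ttool(s)
conn=(T@np.array([.0525-.026,.029,0,1]))[:3];yaw=np.degrees(np.arctan2(T[1,1],T[0,1]))
S=cam('scene');D=cam('side')
print('conn',conn,'yaw',yaw,'scene px',proj(S,conn),'meas ~',(330.5,246))
def head(p,q):
    o,d=rays(c,[p,q]);n=np.cross(d[0],d[1]);v=np.cross(n,[0,0,1]);h=np.degrees(np.arctan2(v[1],v[0]));return (h+45)%90-45
im=cv2.imread('pics/w20.png')
l=cv2.createLineSegmentDetector(0).detect(cv2.GaussianBlur(im.max(2),(3,3),0))[0][:,0]
for a in l:
    m=(a[:2]+a[2:])/2;L=np.hypot(*(a[2:]-a[:2]))
    if L>35 and ((425<m[0] and 150<m[1]<345) or (260<m[0]<375 and 140<m[1]<300)): print(a.round(1),L.round(1),'h',round(head(a[:2],a[2:]),1))
c1=cam('wrist',pickle.load(open('s15.pkl','rb')));c2=cam('wrist',pickle.load(open('s16.pkl','rb')))
a=rays(c1,(434.3,153.2));b=rays(c2,(379.3,154.3))
for q in ((rays(c,(550,274)),a),(rays(c,(550,274)),b),(rays(c,(550,274)),a,b,rays(S,(357,275.7)),rays(D,(266,204.4)))):P=tri(*q);print('lens',P)
print(proj(c,P))
crop(im,410,140,230,220,3,'pics/w20c.png');crop(cv2.imread('pics/scene20.png'),290,200,70,70,8,'pics/sc20d.png')
# tab/cell geometry check: body height in tool frame: block top far edge & width
print(onz(c,[(266,152.5),(368,152.5)],s['tcp_pos'][2]-.0105),)
E
```

```text
conn [0.62855433 0.0019849  0.18125552] yaw 12.74607547117907 scene px [[330.99033464 246.43229344]] meas ~ (330.5, 246)
[362.9 295.6 367.8 153.1] 142.6 h 13.1
[372.3 250.8 369.8 305.6] 54.9 h 12.8
[404.4 318.9 468.4 345.7] 69.4 h -11.3
[530.2 242.6 578.1 238.1] 48.1 h 18.6
[528.9 298.1 525.  255.8] 42.4 h 26.8
[542.9 181.8 638.5 203.8] 98.2 h 0.0
[588.1 310.7 545.6 310. ] 42.5 h 12.0
[495.7 263.8 411.8 266.9] 83.9 h 15.1
[536.3 228.4 484.8 354.5] 136.3 h 0.1
[637.9 218.6 548.9 205.2] 90.0 h 4.1
[435.6 160.  551.9 158.5] 116.3 h 13.2
[467.5 347.4 500.1 264.2] 89.4 h 0.1
[429.9 262.  436.5 165.4] 96.8 h 14.2
[595.  337.8 556.4 311.9] 46.5 h -20.4
[265.3 153.  270.5 293.1] 140.1 h 12.6
[543.1 215.7 584.4 217.1] 41.3 h 10.6
[507.2 263.2 523.6 223.3] 43.2 h -0.5
[516.8 369.3 542.9 310.5] 64.3 h -0.1
[546.6 311.8 520.  371.6] 65.5 h 0.1
[530.2 299.7 503.1 363.1] 68.9 h 0.1
[500.  360.4 527.5 295.9] 70.1 h -0.0
[442.6 163.  438.6 209.5] 46.7 h 13.5
[366.9 151.3 266.9 151.5] 100.0 h 12.9
[624.1 234.6 598.1 340.6] 109.1 h 13.0
[262.7 229.4 261.  188.2] 41.3 h 12.6
[526.8 228.8 476.8 349.3] 130.5 h -0.6
lens [0.72075827 0.02492305 0.18246264]
lens [0.72320801 0.02404004 0.1796448 ]
lens [0.72443454 0.02479434 0.17952744]
[[552.46612712 272.78342796]]
[[0.56369144 0.05350198 0.19726548]
 [0.60792659 0.06352133 0.19726548]]
```

View pics/sc20d.png

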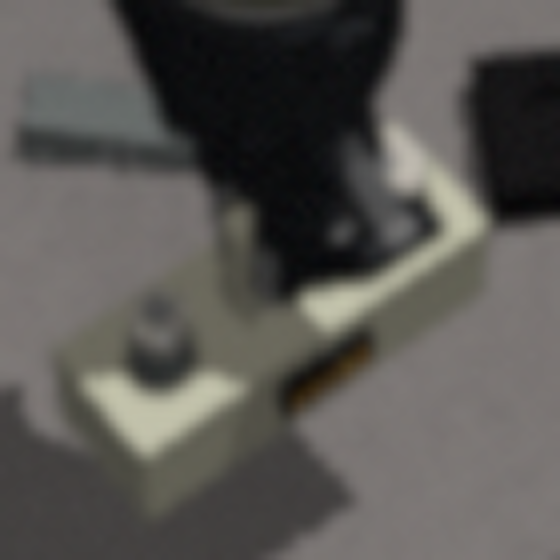

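View pics/w20c.png

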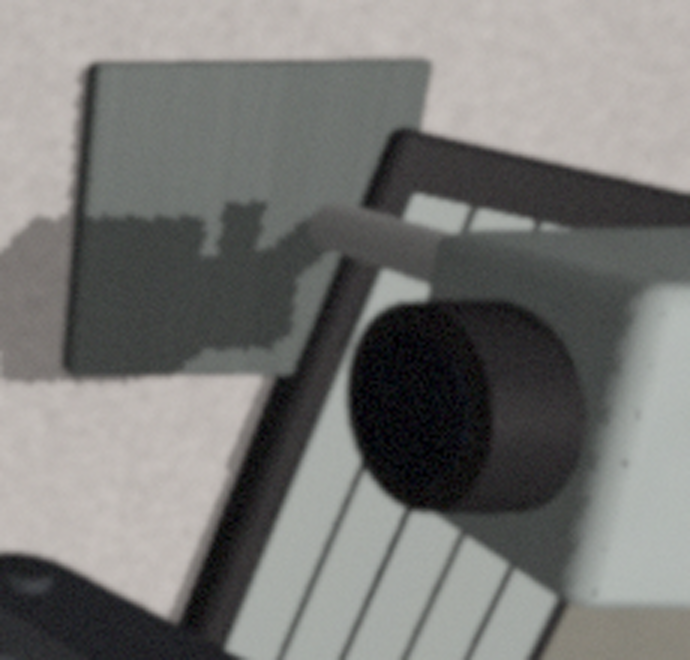

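```bash
python3 - <<'E'
from h import *
import pickle
s=pickle.load(open('s20.pkl','rb'));T=Ttool(s)
D=cam('side');S=cam('scene')
def tp(x,y,z): return (T@np.array([.0525-z,x,-y,1]))[:3]
f=lambda x,y:(round(210+(x+.5)/3.1-.5,1),round(100+(y+.5)/3.1-.5,1))
for p,m in (((.023,.065,.042),(268,372)),((-.023,.065,.042),(328,383)),((.023,.065,0),(270,427)),((-.023,.065,0),(326,438))):
  print(p,proj(D,tp(*p)).round(1),f(*m))
g=lambda x,y:(round(290+(x+.5)/8-.5,1),round(200+(y+.5)/8-.5,1))
for p,m in (((.023,-.065,.042),(150,462)),((.023,-.065,0),(155,522)),((-.023,-.065,.042),(60,372)),((.023,.065,.042),(490,222))):
  print(p,proj(S,tp(*p)).round(1),g(*m))
crop(cv2.imread('pics/side20.png'),280,180,70,70,8,'pics/sd20e.png')
E
```

```text
(0.023, 0.065, 0.042) [[295.7 220. ]] (296.1, 219.7)
(-0.023, 0.065, 0.042) [[315.4 224.4]] (315.5, 223.2)
(0.023, 0.065, 0) [[296.2 236.5]] (296.8, 237.4)
(-0.023, 0.065, 0) [[315.5 241. ]] (314.8, 241.0)
(0.023, -0.065, 0.042) [[307.3 256.3]] (308.3, 257.3)
(0.023, -0.065, 0) [[308.  264.5]] (308.9, 264.8)
(-0.023, -0.065, 0.042) [[295.8 242.7]] (297.1, 246.1)
(0.023, 0.065, 0.042) [[350.8 227. ]] (350.8, 227.3)
```

View pics/sd20e.png

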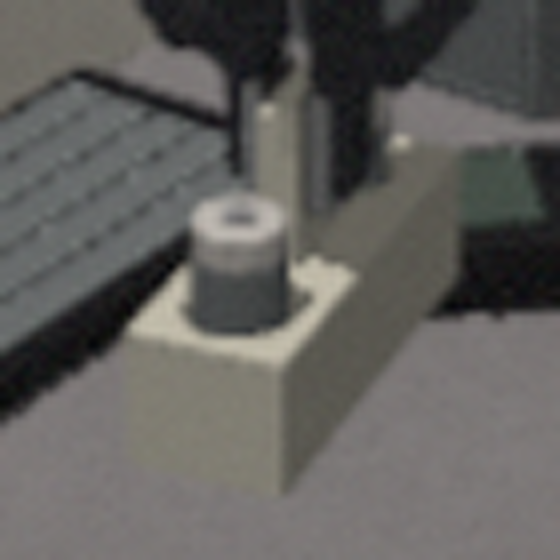

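>>> {"name": "drive_tool", "arguments": {
  "plan": [
    [[0.08,-0.08,-0.03,-0.2,0,0,0],[0.08,-0.07,-0.03,-0.1,0,0,0],[0,0,0,0,0,0,0],[0,0,0,0,0,0,0],[0,0,0,0,0,0,0]]
  ]
}}

```text
clock: 26.5
tcp_pos: [0.5988, -0.0038, 0.2062]
orientation: [0.553, 0.44, 0.554, -0.44]
wrist_force: [-0.8, -0.5, -2.9]
finger_gap: 0.0111
```

>>> {"name": "drive_tool", "arguments": {
  "plan": [
    [[0,0,0,0,0,0,0],[0,0,0,0,0,0,0],[0,0,0,0,0,0,0],[0,0,0,0,0,0,0],[0,0,0,0,0,0,0]]
  ]
}}

```text
clock: 26.92
tcp_pos: [0.5988, -0.0038, 0.2062]
orientation: [0.553, 0.44, 0.554, -0.44]
wrist_force: [0.1, -0.1, -3.6]
finger_gap: 0.0111
```

```bash
python3 - <<'E'
from h import *
for i in range(1):
  s=env.get_state();T=Ttool(s);c=(T@np.array([.0265,.029,0,1]))[:3]
  print(s['clock'],s['tcp_pos'],'conn',c,'target',[.627,.0023,.1795],'yaw',np.degrees(np.arctan2(T[1,1],T[0,1])),'tilt',T[:2,0],s['finger_gap'],abs(s['qvel']).max())
im=env.read_camera('side')[:,:,::-1];cv2.imwrite('pics/side21.png',im);crop(im,210,100,180,190,3.1,'pics/sd21c.png')
print(env.get_state()['tcp_pos'])
E
```

```text
26.9167 [ 0.59880034 -0.00379543  0.20616375] conn [0.62703715 0.00278462 0.17965647] target [0.627, 0.0023, 0.1795] yaw 13.079395167768586 tilt [-0.00040978  0.00065352] 0.011060444808713725 0.0018657742680763222
[ 0.59879661 -0.00384274  0.20618179]
```

View pics/sd21c.png

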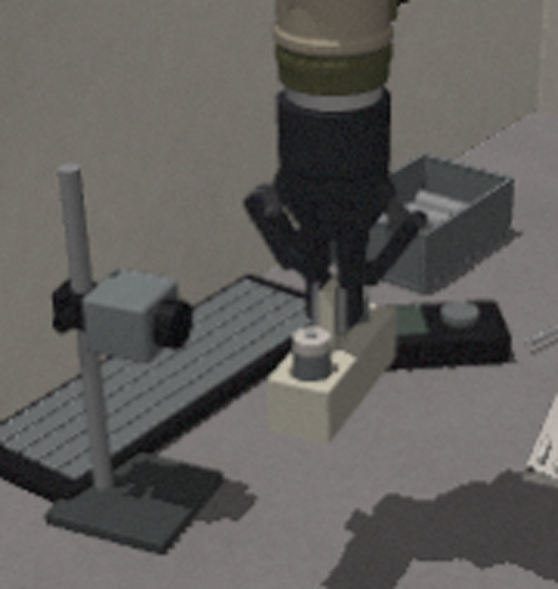

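The carrier is held still and upright in front of the lens, with the thick cell visible in its bore in this view at about crop (312,350). The target and the estimated connector position agree to within 1 mm, so I'm handing in.

```bash
python3 -c "
from workcell import env
print(env.hand_in())"
```

```text
the job is handed in; nothing more can be done
None
```

I put both cells into their bores in the carrier. I then lifted the loaded carrier by its tab and held it in front of the inspection camera. I handed the job in at about 27 s, still gripping it at 80 N.

- **Connector position:** my last estimate put it about 0.5 mm from the target, with yaw 13.1° against a camera heading of about 13.0°. Tilt was under 0.1° and the arm was still.
- **Lens position:** the views I used put the lens within about 3–4 mm of each other, mostly along its axis. The true distance and height could therefore be off by 2–3 mm. An estimate from the stand's base plate put the lens about 10 mm farther away. I set it aside because the post is not at the plate's centre and the plate's edges measured short.
- **Cells:** both were in the lifted carrier in the wrist view. After the drops, the camera views fitted fully seated heights. I did not look at the slim cell again after the final correction of about 2 mm. The wrist camera suggested each cell sat slightly tilted in the grip, about 1–2 mm at its lower end, but both went in without notable force.
- **Other things:** the test plug was still in its well, and the camera and bystanders were not touched. Wrist force readings between moves never went above about 5 N.

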